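# Put the graduated press spacers away in the stock drawer and shut it

## Task

Put the steel press spacer discs away: first move the ring blank from the round plate in the open drawer into the shallow pan on the soldering board. Then stack all the discs lying on the worktop flat and centred on that plate, in order of size with the widest at the bottom and the narrowest on top, and only then push the drawer fully home until it seats in its catch, without slamming it. Leave the pliers, the brass doming cube and the bur box where they are.

Things in the scene. Friction and masses are not known exactly. Their poses are not given: they have to be found in the camera images.
- drawer (a joint): How far the drawer of the small wooden bench-top cabinet stands open, in m: 0 = home (front shut against the cabinet), it can open to 0.110. It slides with about 1 N of friction and a soft damper (20 N per m/s); from 11 to 5 mm a sprung roller resists, 4 to 8 N in all, and from 5 mm on the same roller pulls it home and holds it there.
- cabinet_top (a point): Centre of the top of the fixed wooden cabinet: 120 mm deep along its own x, 140 mm wide along y, 66 mm high above the worktop. Its own x axis points into the cabinet, which is the way the drawer is pushed shut; z is up. The drawer comes out towards its -x, which is roughly to the robot's right.
- plate (a point): Centre of the upper face of the round cork plate (64 mm across, 5 mm thick) fixed in the drawer and moving with it; 14 mm above the worktop, axes as the cabinet's. The outer face of the drawer front is 54 mm away at -x; the side walls (56 mm off along +-y) and back wall rise only 6 mm above the plate: fingers have most room on the two sides along y. Stacks up to 41 mm clear the cabinet.
- drawer_front (a point): Centre of the outer face of the drawer's front panel (140 mm wide along y, from 4 to 60 mm above the worktop, 12 mm thick); axes as the cabinet's, so the drawer is shut by pushing this face along +x. Moves with the drawer. Fully out it stands about 40 mm from the stand of the soldering board, so a pusher must come down close to it.
- knob (a point): Middle of the small round brass knob on the front: 15 mm in diameter, stands 16 mm out from the face, axis along x, 34 mm above the worktop.
- ring_mid (a point): Centre, half-way up, of the dark oxidised ring blank: 22 mm across, 10 mm high, lying flat (z up), at the start on the plate in the drawer; light (15 g); it grips and rests like a solid puck.
- pan_in (a point): Centre of the inner floor of the shallow round dark steel pan that stands on the pale soldering board; fixed. The pan is 90 mm across its rim and 14 mm high, floor 3 mm thick, about 72 mm across inside at the floor. The floor is 46 mm above the worktop. The board and its stand under it are square, 110 x 110 mm and 43 mm high, centred within 12 mm of the pan; the grey mat below (200 x 240 mm) is 2 mm thick.
- disc_60_mid (a point): Centre, half-way up, of the widest spacer disc: plain steel, flat and solid, 60 mm in diameter, 8 mm thick, z up, a small dark centre mark on its upper face; lies flat on the worktop at the start, or is absent (then no pose is given).
- disc_51_mid (a point): Centre, half-way up, of the second widest spacer disc: plain steel, flat and solid, 51 mm in diameter, 8 mm thick, z up, a small dark centre mark on its upper face; lies flat on the worktop at the start, or is absent (then no pose is given).
- disc_42_mid (a point): Centre, half-way up, of the middle spacer disc: plain steel, flat and solid, 42 mm in diameter, 8 mm thick, z up, a small dark centre mark on its upper face; lies flat on the worktop at the start, or is absent (then no pose is given).
- disc_33_mid (a point): Centre, half-way up, of the second narrowest spacer disc: plain steel, flat and solid, 33 mm in diameter, 8 mm thick, z up, a small dark centre mark on its upper face; lies flat on the worktop at the start, or is absent (then no pose is given).
- disc_24_mid (a point): Centre, half-way up, of the narrowest spacer disc: plain steel, flat and solid, 24 mm in diameter, 8 mm thick, z up, a small dark centre mark on its upper face; lies flat on the worktop at the start, or is absent (then no pose is given).
- green_box (a point): Centre of the upper face of the fixed dark green box: 70 x 120 mm along the world's x and y, 36 mm high on the worktop; not part of the job.
- pliers: Small pliers with blue grips, bystander: 46 x 129 x 10 mm, lying on the worktop; origin in the middle of the underside, long side along its y.
- doming_block: Brass doming cube, bystander: 42 x 42 x 42 mm; origin in the middle of the underside.
- bur_box: Clear box with burs standing in a blue insert, bystander: 30 x 67 x 46 mm, long side along its y; origin in the middle of the underside.
Not all that is in view belongs to the job. What is shaped like the part that bears disc_51_mid but purple is not meant.

How it is judged:
On the way, in this order (a step that is already met when the one before it is completed fails the run):
1. the ring blank lies in the pan, let go (horizontal distance between ring_mid and pan_in below 0.035 m and z of ring_mid in the frame of pan_in below 0.014 m and contact force between the fingers and ring below 0.1 N), for 0.3 s.
2. all the discs are stacked, centred and in order of size, on the plate in the still open drawer (horizontal distance between each of disc_60_mid, disc_51_mid, disc_42_mid, disc_33_mid, disc_24_mid and plate below 0.006 m and angle between each of disc_60_mid, disc_51_mid, disc_42_mid, disc_33_mid, disc_24_mid's own z axis and vertical below 0.1 rad and z of disc_60_mid in the frame of plate between 0.001 and 0.042 m and z of disc_51_mid in the frame of plate between 0.001 and 0.042 m and z of disc_42_mid in the frame of plate between 0.001 and 0.042 m and z of disc_33_mid in the frame of plate between 0.001 and 0.042 m and z of disc_24_mid in the frame of plate between 0.001 and 0.042 m and z of each of disc_51_mid, disc_42_mid, disc_33_mid, disc_24_mid in the frame of disc_60_mid above 0.005 m and z of each of disc_42_mid, disc_33_mid, disc_24_mid in the frame of disc_51_mid above 0.005 m and z of each of disc_33_mid, disc_24_mid in the frame of disc_42_mid above 0.005 m and z of disc_24_mid in the frame of disc_33_mid above 0.005 m and value of joint drawer above 0.03 m), for 0.3 s.
At the end, for the whole second after the job is handed in: Drawer home within 2.5 mm; every disc flat on the plate in order of size, widest lowest, each within 6 mm of the plate's centre; ring blank in the pan; all at rest (value of joint drawer below 0.0025 m and horizontal distance between each of disc_60_mid, disc_51_mid, disc_42_mid, disc_33_mid, disc_24_mid and plate below 0.006 m and angle between each of disc_60_mid, disc_51_mid, disc_42_mid, disc_33_mid, disc_24_mid's own z axis and vertical below 0.1 rad and z of disc_60_mid in the frame of plate between 0.001 and 0.042 m and z of disc_51_mid in the frame of plate between 0.001 and 0.042 m and z of disc_42_mid in the frame of plate between 0.001 and 0.042 m and z of disc_33_mid in the frame of plate between 0.001 and 0.042 m and z of disc_24_mid in the frame of plate between 0.001 and 0.042 m and z of each of disc_51_mid, disc_42_mid, disc_33_mid, disc_24_mid in the frame of disc_60_mid above 0.005 m and z of each of disc_42_mid, disc_33_mid, disc_24_mid in the frame of disc_51_mid above 0.005 m and z of each of disc_33_mid, disc_24_mid in the frame of disc_42_mid above 0.005 m and z of disc_24_mid in the frame of disc_33_mid above 0.005 m and horizontal distance between ring_mid and pan_in below 0.035 m and z of ring_mid in the frame of pan_in below 0.014 m and linear speed of each of ring, disc_60, disc_51, disc_42, disc_33, disc_24 below 0.02 m/s); the robot touches nothing.
It fails at once if the pair of pliers is pushed away (more than 40 mm) or tipped over (distance of pliers from where it was at the start of the episode above 0.04 m or angle between pliers's own z axis and vertical above 0.5 rad).
It fails at once if the doming cube is pushed away (more than 40 mm) or tipped over (distance of doming_block from where it was at the start of the episode above 0.04 m or angle between doming_block's own z axis and vertical above 0.5 rad).
It fails at once if the bur box is pushed away (more than 40 mm) or tipped over (distance of bur_box from where it was at the start of the episode above 0.04 m or angle between bur_box's own z axis and vertical above 0.5 rad).
It fails at once if the drawer is slammed (faster than 0.5 m/s) (velocity of joint drawer below -0.5 m/s).
Of disc_60, disc_51, disc_42, disc_33, disc_24 only 3 to 5 are there at a start; the rules pass over those that are not, and their reading is None.
At some moment in a run one of ring may be knocked a few centimetres aside while the robot is not near it.
Once in a run the grip may slacken for a moment while it holds something.
It also fails if it takes over 210 s, if anything falls off the work surface, if the arm or the gripper's body presses on something with over 40 N, if the wrist force passes 120 N, or if a joint passes its speed limit or range.

## Robot

A 6-joint arm with a two-finger parallel gripper is mounted at the origin on a cart in front of the work surface, level with it; the furniture and walls round the work are solid. World frame = base frame: x ahead of the robot, y to its left, z up, the work surface at z = 0. Lengths are in m, angles in rad, forces in N, time in s.
With the tool pointing down it reaches from about 0.35 to 0.975 m from the base axis. Payload 4.9 kg.
Tool frame: the origin (TCP) lies on the centre line of the jaws, within the pads' length; the fingertips stand ctrl.nose_length ahead of it and the grasp point (between the pads) lies 2 mm behind it (ctrl.nose_length is the distance from the TCP to the fingertips, in m); z points along the fingers, y is the direction in which the jaws open and shut (so a half turn about z gives the same grasp; the last joint's range is limited). The gripper opens to 85 mm and grips with 20 to 120 N. Pads are 22 mm wide; open, the fingers measure 114 mm over their backs; the gripper's body (76 mm by 85 mm) begins 54 mm behind the grasp point. The pads swing forward as they close: fully open they stand 13 mm farther back than shut.
Start: joints at [-1.429, 0.053, 1.613, -0, 1.476, -0.119], TCP at [0.161, -0.604, 0.248] pointing down, gripper open.
Joint ranges: [-3.01, 3.01], [-1.01, 2.22], [0.06, 2.58], [-1.02, 4.17], [0.09, 2.62], [-3.14, 3.14]. Speed limits (rad/s): [2.57, 2.57, 3.14, 3.14, 3.14, 3.14].

## Interface

Orientations are given as a rotation vector (axis times angle).
In Python, from station import sensors, get_image, order, ctrl gives the robot as it stands.
- The arm moves only by the tool move_arm, never from a script. Its argument "increments" is a list of rows, each a list of 5 numbers: the shift along the tool's x, y, z in cm, then the turn about the tool's z in degrees, then the finger opening in cm, from 0 to 8.54. In form: [[dx, dy, dz, twist, gripper], ...]. A call has 1 to 5 rows; each row is the pose to reach, as a shift and turn from the pose commanded when the call began, along the tool's axes at that moment; what a row does not reach only later rows make up. A row lasts 1/8 s, in which the tool goes at most 62.5 mm and 10.7 degrees, less where a joint would pass 70% of its speed; a pose out of reach is approached as far as the arm can. A call with a gripper value outside its range is refused whole. The fingers move at their own pace and stop on an object; "newtons" is the grip in N (left out, the last holds). Time passes only in rows, so rows that repeat a pose let the fingers close. It gives the time, the measured TCP pose, the force and the opening at its end, in the units of the state.
- sensors.get_obs(): the state, without advancing time (a new reading comes with each control period).
- get_image(name): name is "scene" or "top" or "wrist"; returns a dict with "image" (420x560x3 uint8, red, green, blue), "K" (3x3 intrinsics, pixels), "D" ([k1, k2, p1, p2, k3] as OpenCV has them; the pictures are not rectified), "R" (3x3) and "t" (3): a world point X has camera coordinates R X + t. Camera axes: x right, y down, z forward; pixel columns grow to the right and rows downward; lengths in m; the calibration is good to about 2 mm. A picture is of the moment at which its call begins. There is no depth.
- order.finish_job(): hands the job in, once; it reports no verdict.
The state is a dict: "t": time; "q": joint angles; "dq": joint speeds; "effort": joint torques, N m; "tool_pos": TCP position; "tool_rot": TCP orientation; "contact_force": force on the tool from outside, world axes, zero at the start; "wrist_torque": the same for the moment, N m; "opening": finger opening in m.
Only numpy, scipy, OpenCV 4.12 (cv2) and the standard library are available. Lean on these libraries where they do the work, as an engineer would, in place of code of your own. Each camera call takes 0.05 s, during which the arm holds its last target.

## Working session

There is one attempt and no reset: what is moved stays moved. The work goes in short steps, Python scripts to look and compute and a tool call to move; the robot and the scene stay as the last step left them, time stands still between calls to the robot, and variables do not carry over. Pictures are saved under pics/ and viewed, and the job is handed in when it is done.

Besides the shell and the picture viewer there is one more tool, called in YAML: its name, and indented under it one key for each argument. move_arm: Moves the arm, as the interface text tells. Its arguments: {"type":"object","properties":{"increments":{"type":"array"},"newtons":{"type":"number"}},"required":["increments"]}

```bash
ls; mkdir -p pics
python3 - <<'E'
from station import sensors,get_image,order,ctrl
import cv2
print(sensors.get_obs()); print(ctrl.nose_length, [a for a in dir(ctrl) if a[0]!='_'])
for n in("scene","top","wrist"):
    d=get_image(n); cv2.imwrite(f"pics/{n}0.png",d["image"][:,:,::-1]); print(n,d["K"],d["D"],d["R"],d["t"])
E
```

```text
pics
{'t': 0.0, 'q': array([-1.42902635e+00,  5.33848163e-02,  1.61430216e+00,  2.30379849e-05,
        1.47598996e+00, -1.19015102e-01]), 'dq': array([ 2.81221619e-05,  1.13979219e-03,  1.92748195e-05,  1.70243263e-04,
       -1.84922895e-04, -8.69752658e-04]), 'effort': array([-1.56452861e-03, -3.93686736e+01, -3.70175028e+01, -2.31378044e-04,
        6.97138516e-03,  3.71541038e-07]), 'tool_pos': array([ 0.16106293, -0.60328182,  0.24704077]), 'tool_rot': array([-3.11285720e+00, -4.08205972e-01,  1.22827534e-06]), 'contact_force': array([0.18856531, 0.43483885, 0.35821979]), 'wrist_torque': array([-0.03521697,  0.00877438, -0.04220386]), 'opening': 0.08537789863609999}
0.017 ['MotionError', 'nose_length']
scene [[513.46642428   0.         278.74473156]
 [  0.         513.46642428 208.00654471]
 [  0.           0.           1.        ]] [-0.17821972  0.          0.          0.          0.        ] [[ 0.83146402 -0.55536285 -0.01548195]
 [-0.22852394 -0.31647011 -0.92066469]
 [ 0.50640339  0.76903756 -0.39004722]] [-0.52942035  0.15069702  1.32291498]
top [[542.59799571   0.         284.79883384]
 [  0.         542.59799571 212.4327075 ]
 [  0.           0.           1.        ]] [0.05194772 0.         0.         0.         0.        ] [[ 0.02838154 -0.9993315   0.02304449]
 [-0.99794309 -0.02965274 -0.05683574]
 [ 0.05748107 -0.021384   -0.99811755]] [-0.18771835  0.54011177  1.52526283]
wrist [[291.70517126   0.         278.35708609]
 [  0.         291.70517126 206.42483806]
 [  0.           0.           1.        ]] [-0.00550257  0.          0.          0.          0.        ] [[ 0.25893606 -0.96589241 -0.00199291]
 [-0.92658751 -0.24898078  0.28185841]
 [-0.27274109 -0.0711367  -0.95945394]] [-0.62433273 -0.03564262  0.37895063]
```

View pics/scene0.png

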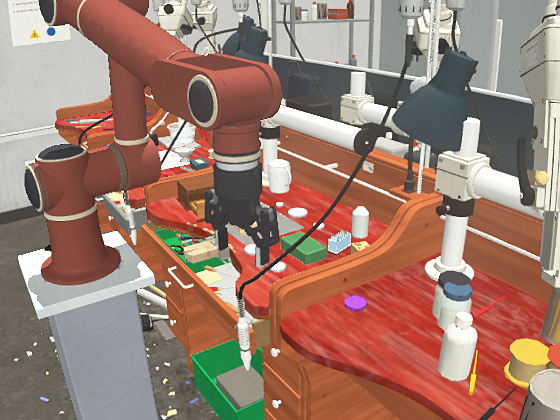

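View pics/top0.png

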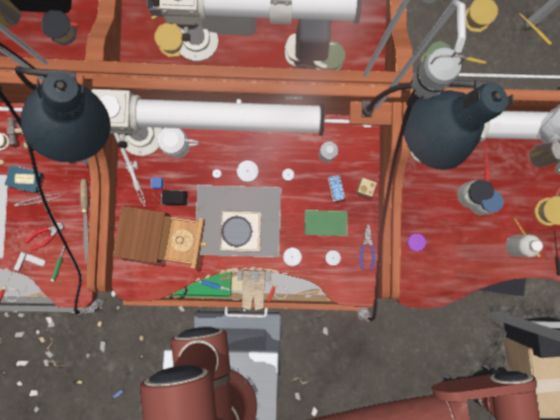

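View pics/wrist0.png

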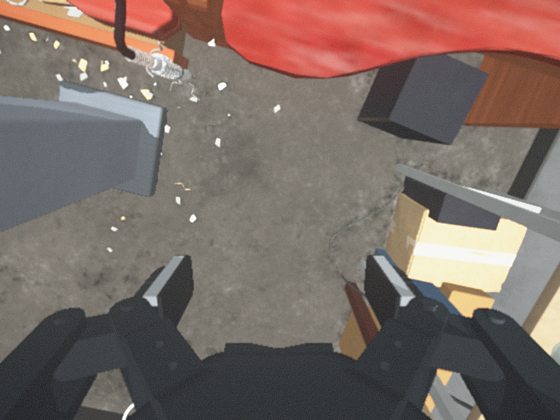

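```bash
cat > h.py <<'E'
from station import sensors,get_image,order,ctrl
import cv2,numpy as np
from scipy.spatial.transform import Rotation as Rn
def w(d,px,z):
    px=np.array(px,float).reshape(-1,1,2)
    n=cv2.undistortPoints(px,d["K"],d["D"]).reshape(-1,2)
    R=np.array(d["R"]);t=np.array(d["t"]);c=-R.T@t
    r=np.c_[n,np.ones(len(n))]@R
    return c+r*((z-c[2])/r[:,2])[:,None]
def pix(d,X):
    R=np.array(d["R"]);t=np.array(d["t"],float)
    return cv2.projectPoints(np.array(X,float).reshape(-1,1,3),cv2.Rodrigues(R)[0],t,d["K"],d["D"])[0].reshape(-1,2)
def crop(d,x0,y0,x1,y1,f,name):
    im=cv2.resize(d["image"][y0:y1,x0:x1,::-1],None,fx=f,fy=f,interpolation=cv2.INTER_CUBIC); cv2.imwrite("pics/"+name+".png",im)
def togo(T):
    "shift in tool axes (cm) from current commanded~measured pose to target TCP T"
    o=sensors.get_obs(); R=Rn.from_rotvec(o["tool_rot"]).as_matrix()
    return (R.T@(np.array(T)-o["tool_pos"]))*100
def yaw():
    R=Rn.from_rotvec(sensors.get_obs()["tool_rot"]).as_matrix(); return R
E
python3 - <<'E'
from h import *
d=get_image("top"); crop(d,100,130,260,280,5,"c1"); crop(d,240,130,400,280,5,"c2")
E
```

```text
(no output)
```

View pics/c1.png

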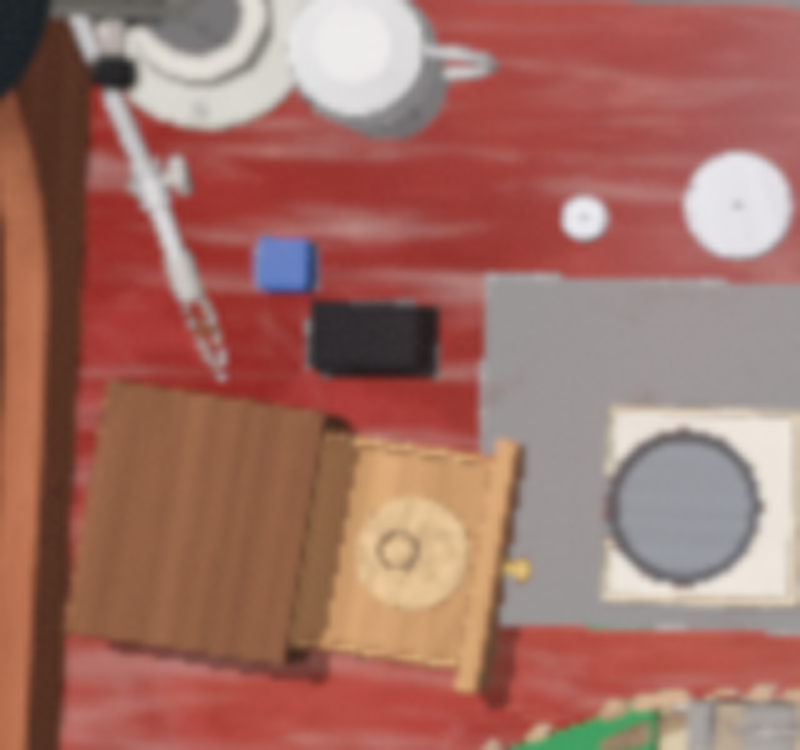

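View pics/c2.png

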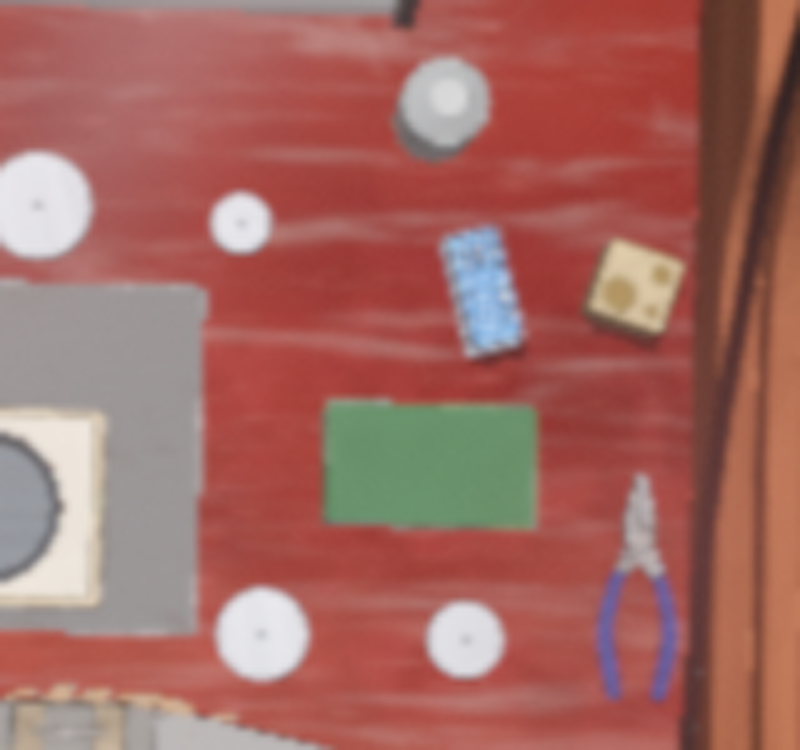

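Run:
```python
from h import *
d=get_image("top")
def c(u,v,x0,y0): return ((u+.5)/5-.5+x0,(v+.5)/5-.5+y0)
hsv=cv2.cvtColor(d["image"],cv2.COLOR_RGB2HSV)
m=((hsv[:,:,1]<60)&(hsv[:,:,2]>190)).astype(np.uint8)
for n,u,v,x0 in(("24",584,217,100),("60",738,205,100),("33",241,223,240),("51",262,634,240),("42",466,640,240)):
    p=c(u,v,x0,130)
    x,y=int(p[0]),int(p[1])
    # subpixel: soft threshold on saturation
    s=hsv[y-18:y+19,x-18:x+19,1].astype(np.float32); s=cv2.resize(s,None,fx=8,fy=8,interpolation=cv2.INTER_CUBIC)
    b=(s<100).astype(np.uint8); nl,l,st,ce=cv2.connectedComponentsWithStats(b); k=l[148,148]
    cc=(ce[k]+.5)/8-.5+[x-18,y-18]
    W=w(d,[p,cc],.008); 
    print(n,p,cc,W[:,:2].round(4).tolist(),"diam",(2*np.sqrt(st[k,4]/np.pi)/8*1.5/542).round(4))
pts={"plate":(412,552,.014),"ring":(398,550,.024),"knob":(517,569,.034),"frontTopL":(521,442,.06),"frontTopR":(475,690,.06),"frontTopInL":(500,440,.06),"frontTopInR":(456,690,.06),
"cab1":(111,382,.066),"cab2":(326,412,.066),"cab3":(286,664,.066),"cab4":(68,630,.066),"pan":(685,508,.057),"b1":(612,408,.043),"b2":(603,601,.043),"m1":(487,275,.002),"m2":(500,622,.002),"black1":(310,305,.03),"black2":(436,375,.03)}
for k,(u,v,z) in pts.items(): print(k,w(d,c(u,v,100,130),z)[0].round(4))
p2={"g1":(325,400,.036),"g2":(537,527,.036),"b3":(105,410,.043),"b4":(98,605,.043),"bur":(482,293,.046),"dom":(634,288,.042),"pli1":(642,475,.01),"pli2":(640,700,.01)}
for k,(u,v,z) in p2.items(): print(k,w(d,c(u,v,240,130),z)[0].round(4))
crop(d,150,200,230,275,10,"c3")
```

```text
24 (216.4, 173.0) [218.75948768 171.57720871] [[0.653, 0.0267], [0.6573, 0.0201]] diam 0.0345
60 (247.2, 170.6) [247.19191496 174.42863215] [[0.6628, -0.061], [0.6517, -0.0613]] diam 0.0776
33 (287.8, 174.2) [288.25580855 174.29739777] [[0.6561, -0.1777], [0.6558, -0.179]] diam 0.0384
51 (292.0, 256.4) [291.98457711 256.37503109] [[0.4211, -0.1962], [0.4212, -0.1962]] diam 0.0553
42 (332.8, 257.6) [332.55525222 257.29922855] [[0.421, -0.3126], [0.4219, -0.3119]] diam 0.0465
plate [0.459 0.116 0.014]
ring [0.4599 0.1222 0.024 ]
knob [0.4511 0.0542 0.034 ]
frontTopL [0.5209 0.0513 0.06  ]
frontTopR [0.3846 0.0712 0.06  ]
frontTopInL [0.5217 0.0628 0.06  ]
frontTopInR [0.3843 0.0815 0.06  ]
cab1 [0.5469 0.2735 0.066 ]
cab2 [0.534 0.157 0.066]
cab3 [0.3964 0.1728 0.066 ]
cab4 [0.4117 0.2902 0.066 ]
pan [ 0.4873 -0.0397  0.057 ]
b1 [0.5421 0.0037 0.043 ]
b2 [0.4347 0.0049 0.043 ]
m1 [0.6186 0.0815 0.002 ]
m2 [0.4206 0.0667 0.002 ]
black1 [0.5957 0.1755 0.03  ]
black2 [0.5585 0.1039 0.03  ]
g1 [ 0.5539 -0.227   0.036 ]
g2 [ 0.486 -0.348  0.036]
b3 [ 0.5442 -0.1038  0.043 ]
b4 [ 0.4355 -0.1032  0.043 ]
bur [ 0.616  -0.3129  0.046 ]
dom [ 0.6218 -0.3988  0.042 ]
pli1 [ 0.518 -0.411  0.01 ]
pli2 [ 0.3899 -0.4123  0.01  ]
```

View pics/c3.png

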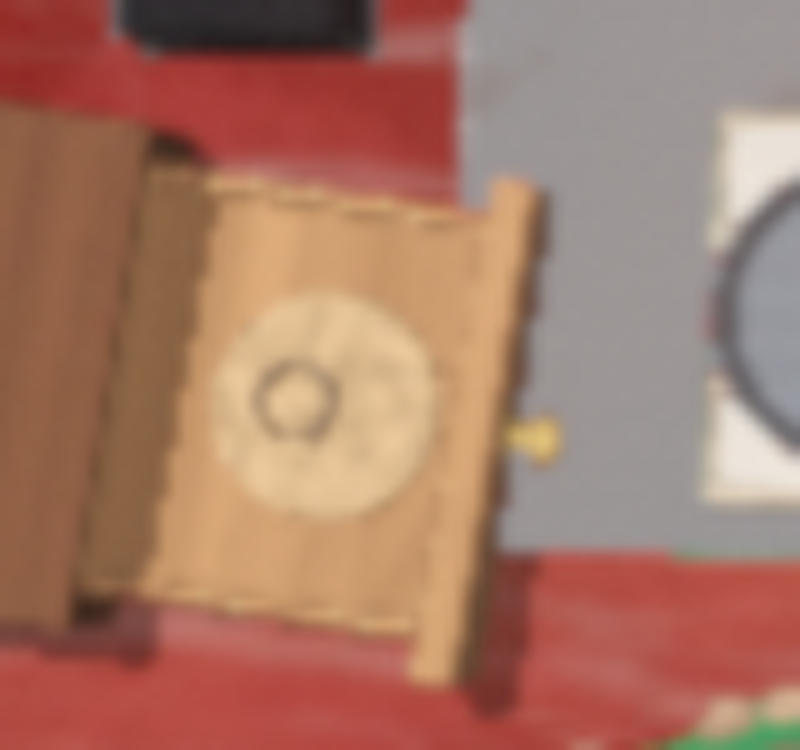

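```bash
cat >> h.py <<'E'
A=np.deg2rad(82.5)  # cabinet x direction in world
def go(T,yawdeg=None):
    o=sensors.get_obs(); R=Rn.from_rotvec(o["tool_rot"]).as_matrix()
    cur=np.degrees(np.arctan2(R[1,1],R[0,1])); s="yaw(tool y) %.1f"%cur
    if yawdeg is not None: s+=" twist %.1f"%(-((yawdeg-cur+180)%360-180))
    print("d cm",togo(T).round(2),s,"pos",o["tool_pos"].round(4),"F",o["contact_force"].round(1),"op",round(o["opening"],4),"t",round(o["t"],2),"q6",o["q"][5].round(2))
E
python3 -c "
from h import *
go((.36,-.2,.26),-30);go((.459,.119,.2),-7.5)"
```

```text
d cm [ 29.62 -33.87  -1.19] yaw(tool y) -75.1 twist -45.1 pos [ 0.1611 -0.6036  0.2477] F [-0.6  0.3  0.5] op 0.0854 t 0.25 q6 -0.12
d cm [ 47.41 -62.13   4.84] yaw(tool y) -75.1 twist -67.6 pos [ 0.1611 -0.6036  0.2477] F [-0.6  0.3  0.5] op 0.0854 t 0.25 q6 -0.12
```

move_arm:
  increments:
    - [4, -4.5, -1, -6, 5]
    - [8, -9, -1, -12, 5]
    - [12, -13.5, -1, -18, 5]
    - [16, -18, -1, -24, 5]
    - [20, -22.5, -1, -30, 5]

```text
t: 0.88
tool_pos: [0.2969, -0.3331, 0.2583]
tool_rot: [2.901, 1.205, 0.001]
contact_force: [0.4, -0.7, 0.5]
opening: 0.05
```

```bash
python3 -c "
from h import *
go((.36,-.2,.26),-30);go((.459,.119,.2),-7.5)"
```

```text
d cm [13.89 -4.92 -0.17] yaw(tool y) -44.9 twist -14.9 pos [ 0.2969 -0.3331  0.2583] F [ 0.4 -0.7  0.5] op 0.05 t 0.88 q6 -0.23
d cm [ 43.47 -20.43   5.82] yaw(tool y) -44.9 twist -37.4 pos [ 0.2969 -0.3331  0.2583] F [ 0.4 -0.7  0.5] op 0.05 t 0.88 q6 -0.23
```

move_arm:
  increments:
    - [5, -2, 0, -6, 5]
    - [10, -4, 0, -12, 5]
    - [15, -6.5, 0, -18, 5]
    - [20, -9, 0, -24, 5]
    - [25, -11.5, 0, -30, 5]

```text
t: 1.5
tool_pos: [0.3923, -0.0752, 0.2585]
tool_rot: [2.49, 1.914, 0.001]
contact_force: [1.6, -0.9, -0.2]
opening: 0.05
```

```bash
python3 -c "
from h import *
go((.459,.119,.18),-7.5)"
```

```text
d cm [20.48  1.45  7.85] yaw(tool y) -14.9 twist -7.4 pos [ 0.3923 -0.0752  0.2585] F [ 1.6 -0.9 -0.2] op 0.05 t 1.5 q6 -0.12
```

move_arm:
  increments:
    - [5, 0.4, 2, -2, 5]
    - [10, 0.8, 4, -4, 5]
    - [15, 1.1, 6, -6, 5]
    - [20.5, 1.4, 7.8, -7.4, 5]
    - [20.5, 1.4, 7.8, -7.4, 5]

```text
t: 2.12
tool_pos: [0.4579, 0.1201, 0.1782]
tool_rot: [-2.357, -2.073, 0.005]
contact_force: [-0.2, -0.4, 0.7]
opening: 0.0501
```

```bash
python3 -c "
from h import *
go((.459,.119,.18),-7.5)
d=get_image('wrist'); crop(d,0,0,560,420,1,'w1'); d=get_image('top'); crop(d,100,130,260,280,5,'t1')
"
```

```text
d cm [-0.1   0.13 -0.19] yaw(tool y) -7.3 twist 0.2 pos [0.4579 0.1201 0.1782] F [-0.2 -0.4  0.7] op 0.0501 t 2.12 q6 0.23
```

View pics/w1.png

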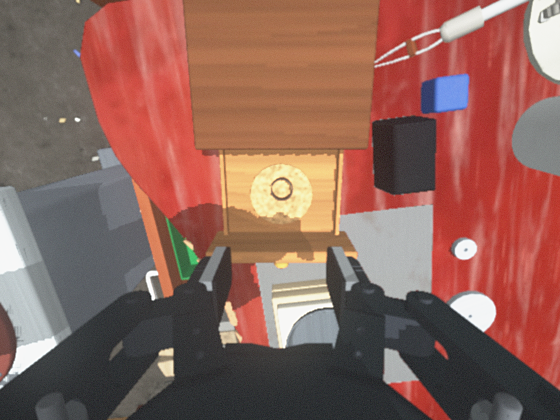

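```bash
python3 -c "
from h import *
d=get_image('wrist'); crop(d,210,140,350,240,5,'w2'); crop(d,400,200,520,340,4,'w3')
"
```

```text
(no output)
```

View pics/w2.png

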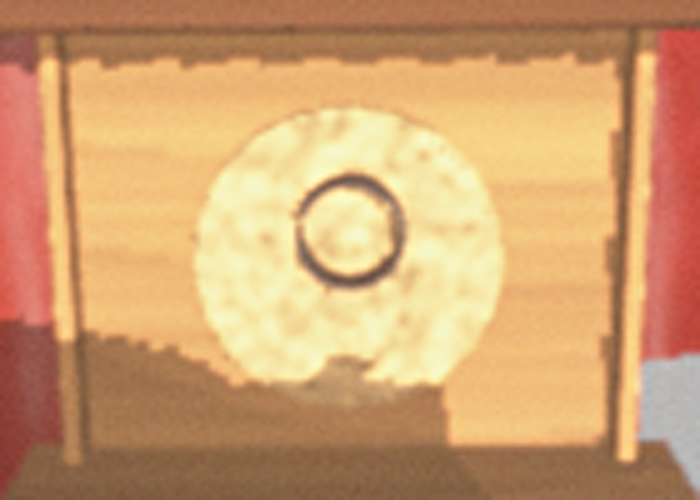

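View pics/w3.png

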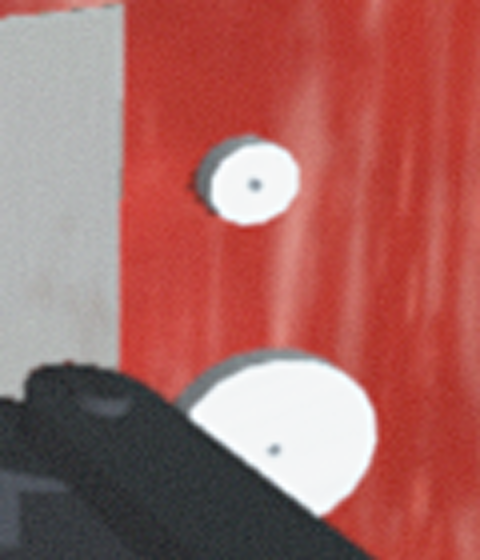

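```bash
cat >> h.py <<'E'
def circ(P):
    P=np.array(P)[:,:2]; M=np.c_[2*P,np.ones(len(P))]; s=np.linalg.lstsq(M,(P**2).sum(1),rcond=None)[0]
    return s[:2],np.sqrt(s[2]+s[0]**2+s[1]**2)
def c(pts,x0,y0,f): return (np.array(pts,float)+.5)/f-.5+[x0,y0]
E
python3 -c "
from h import *
d=get_image('wrist')
print('plate',circ(w(d,c([(196,258),(503,258),(350,105),(347,405)],210,140,5),.014)))
print('ring',circ(w(d,c([(296,230),(405,230),(350,172)],210,140,5),.024)))
print('24',w(d,c([(255,184)],400,200,4),.008),'60',w(d,c([(274,450)],400,200,4),.008))
print('walls',w(d,c([(40,40),(72,460),(648,40),(630,460)],210,140,5),.020))
"
```

```text
plate (array([0.46204471, 0.11882577]), np.float64(0.03157725891770366))
ring (array([0.46339525, 0.12786642]), np.float64(0.010777770597488405))
24 [[0.65630012 0.02912144 0.008     ]] 60 [[ 0.66605201 -0.0593299   0.008     ]]
walls [[0.40875    0.17126338 0.02      ]
 [0.39889039 0.08517467 0.02      ]
 [0.52498854 0.15573608 0.02      ]
 [0.51483012 0.06966215 0.02      ]]
```

```bash
python3 -c "
from h import *
go((.4619,.1266,.06),-6.7)
go((.4619,.1266,.034),-6.7)
"
```

```text
d cm [ 1.02  0.13 12.09] yaw(tool y) -7.7 twist -1.0 pos [0.4591 0.1167 0.1809] F [0.6 0.7 0.1] op 0.0503 t 2.33 q6 0.23
d cm [ 1.02  0.13 14.69] yaw(tool y) -7.7 twist -1.0 pos [0.4591 0.1167 0.1809] F [0.6 0.7 0.1] op 0.0503 t 2.33 q6 0.23
```

move_arm:
  increments:
    - [0.5, 0.1, 4, -1, 4.2]
    - [1.0, 0.1, 8, -1, 4.2]
    - [1.0, 0.1, 11, -1, 4.2]
    - [1.0, 0.1, 13.3, -1, 4.2]
    - [1.0, 0.1, 13.3, -1, 4.2]
  newtons: 30

```text
t: 2.95
tool_pos: [0.46, 0.1258, 0.0462]
tool_rot: [-2.348, -2.085, 0.004]
contact_force: [-0.8, -0.4, 0.7]
opening: 0.0419
```

```bash
python3 -c "
from h import *
go((.4619,.1266,.034),-6.7)
d=get_image('wrist'); crop(d,140,100,420,310,2.8,'w4')
go((.4619,.1266,.034),-6.7)
"
```

```text
d cm [0.1  0.18 1.22] yaw(tool y) -6.8 twist -0.1 pos [0.46   0.1258 0.0462] F [-0.8 -0.4  0.7] op 0.0419 t 2.95 q6 0.23
d cm [0.05 0.06 1.37] yaw(tool y) -6.8 twist -0.1 pos [0.4613 0.1262 0.0477] F [ 0.3 -0.6  0.3] op 0.0419 t 3.0 q6 0.23
```

View pics/w4.png

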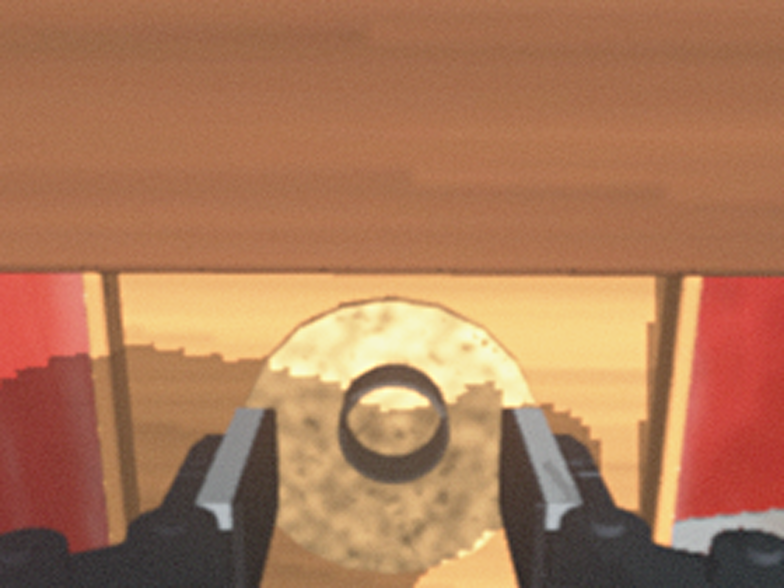

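move_arm:
  increments:
    - [0, 0, 0.8, 0, 4.2]
    - [0, 0, 1.3, 0, 4.2]
    - [0, 0, 1.3, 0, 1.8]
    - [0, 0, 1.3, 0, 1.8]
    - [0, 0, 1.3, 0, 1.8]
  newtons: 30

```text
t: 3.62
tool_pos: [0.4613, 0.1273, 0.0345]
tool_rot: [2.346, 2.089, 0.0]
contact_force: [-0.5, -0.5, -0.6]
opening: 0.0204
```

```bash
python3 -c "
from h import *
go((.4619,.1266,.034),-6.7)
d=get_image('wrist'); crop(d,140,100,420,310,2.8,'w5')
"
```

```text
d cm [-0.06  0.07  0.05] yaw(tool y) -6.7 twist 0.0 pos [0.4613 0.1273 0.0345] F [-0.5 -0.5 -0.6] op 0.0204 t 3.62 q6 0.23
```

View pics/w5.png

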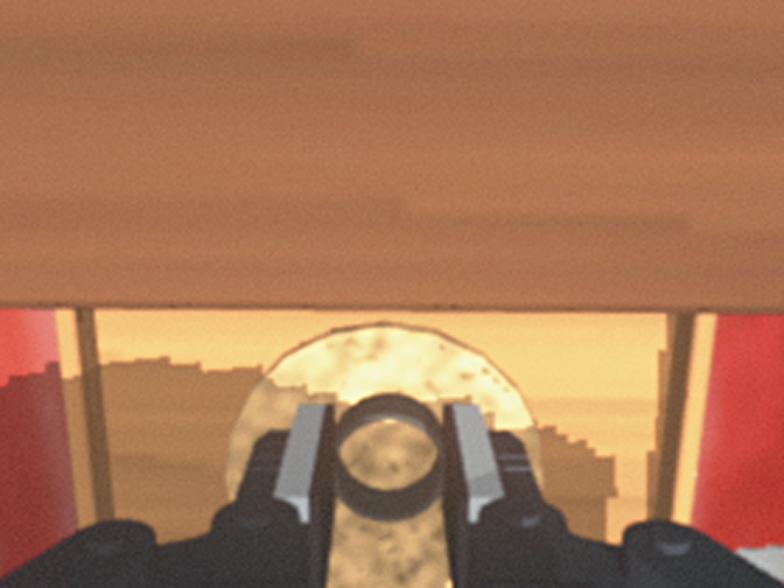

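```bash
python3 -c "
from h import *
go((.489,-.0385,.067),-6.7)
"
```

```text
d cm [-16.15   4.67  -3.25] yaw(tool y) -6.6 twist 0.1 pos [0.4613 0.1273 0.0345] F [-0.1  0.8 -0.2] op 0.0205 t 3.67 q6 0.23
```

move_arm:
  increments:
    - [0, 0, -4, 0, 1.8]
    - [0, 0, -8, 0, 1.8]
    - [-5, 2, -9, 0, 1.8]
    - [-10, 3.5, -9, 0, 1.8]
    - [-15, 4.6, -8.5, 0, 1.8]

```text
t: 4.3
tool_pos: [0.4904, -0.0287, 0.1204]
tool_rot: [2.344, 2.088, 0.003]
contact_force: [0.5, 0.3, 0.1]
opening: 0.0201
```

```bash
python3 -c "
from h import *
go((.489,-.0385,.067),-6.7)
d=get_image('wrist'); crop(d,0,0,560,420,1,'w6');d=get_image('top'); crop(d,160,180,280,270,6,'t6')
"
```

```text
d cm [-0.99 -0.04  5.34] yaw(tool y) -6.6 twist 0.1 pos [ 0.4904 -0.0287  0.1204] F [0.5 0.3 0.1] op 0.0201 t 4.3 q6 -0.09
```

View pics/w6.png

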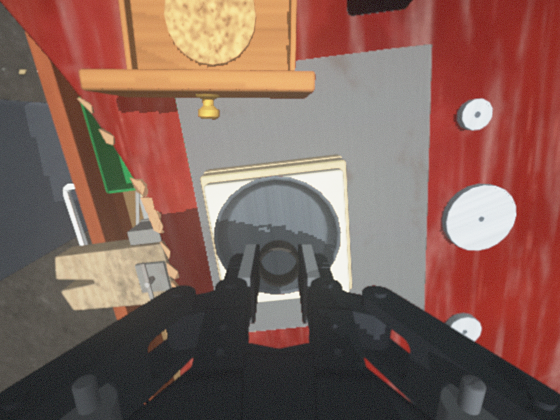

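```bash
python3 -c "
from h import *
d=get_image('wrist')
print(circ(w(d,[(216,232),(340,232),(278,177),(235,198),(322,198)],.057)))
go((.489,-.0385,.067),-6.7)
"
```

```text
(array([ 0.49033349, -0.03803413]), np.float64(0.04263472395955401))
d cm [-0.97  0.07  5.22] yaw(tool y) -6.9 twist -0.2 pos [ 0.4895 -0.0288  0.1192] F [0.8 0.4 0.5] op 0.0203 t 4.45 q6 -0.09
```

move_arm:
  increments:
    - [-0.9, 0, 2.5, 0, 1.8]
    - [-0.9, 0, 4.5, 0, 1.8]
    - [-0.9, 0, 5.1, 0, 1.8]
    - [-0.9, 0, 5.2, 0, 1.8]
    - [-0.9, 0, 5.2, 0, 1.8]

```text
t: 5.08
tool_pos: [0.4891, -0.0357, 0.0682]
tool_rot: [2.345, 2.089, 0.001]
contact_force: [0.2, -0.3, -0.7]
opening: 0.0201
```

move_arm:
  increments:
    - [0, 0, 0, 0, 3.4]
    - [0, 0, 0, 0, 3.4]
    - [0, 0, 0, 0, 3.4]
    - [0, 0, -3, 0, 3.4]
    - [0, 0, -7, 0, 3.4]

```text
t: 5.7
tool_pos: [0.4873, -0.0359, 0.1368]
tool_rot: [-2.345, -2.087, 0.003]
contact_force: [0.6, -0.7, 0.1]
opening: 0.034
```

```bash
python3 -c "
from h import *
go((.489,-.0385,.067),-6.7)
d=get_image('wrist'); crop(d,0,0,560,420,1,'w7')
"
```

```text
d cm [-0.24  0.22  6.98] yaw(tool y) -6.7 twist 0.0 pos [ 0.4873 -0.0359  0.1368] F [ 0.6 -0.7  0.1] op 0.034 t 5.7 q6 -0.11
```

View pics/w7.png

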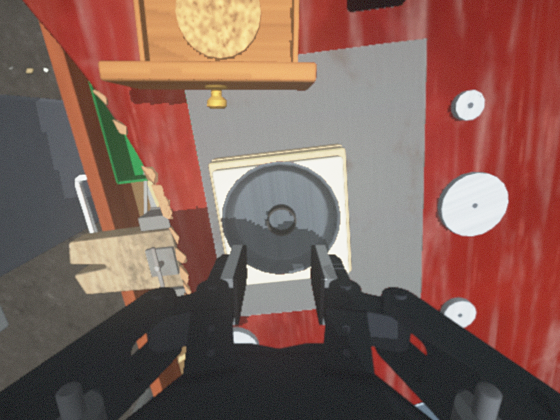

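```bash
python3 -c "
from h import *
d=get_image('wrist')
crop(d,420,70,540,350,2.1,'w8')
d=get_image('wrist')
print(w(d,[(470,105),(475,205),(461,314)],.008))
go((.6645,-.060,.11),-6.7)
"
```

```text
[[ 0.66604901  0.02848667  0.008     ]
 [ 0.67697318 -0.06188103  0.008     ]
 [ 0.67145917 -0.18155946  0.008     ]]
d cm [-0.31 17.55  3.12] yaw(tool y) -6.7 twist 0.0 pos [ 0.4903 -0.0365  0.1402] F [-0.5 -0.   0. ] op 0.0344 t 5.85 q6 -0.11
```

View pics/w8.png

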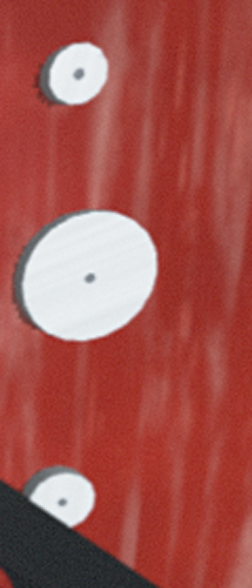

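```bash
python3 -c "
from h import *
d=get_image('wrist')
print(w(d,c([(78,73),(90,278),(62,502)],420,70,2.1),.008))
go((.6645,-.060,.11),-6.7)
"
```

```text
[[ 0.65127862  0.03059911  0.008     ]
 [ 0.6613841  -0.05618732  0.008     ]
 [ 0.65499459 -0.1706266   0.008     ]]
d cm [-0.33 17.7   2.86] yaw(tool y) -6.7 twist 0.0 pos [ 0.489  -0.0362  0.1382] F [ 0.5  0.2 -0.8] op 0.0343 t 5.9 q6 -0.11
```

move_arm:
  increments:
    - [0, 5, 0, 0, 7.8]
    - [-0.2, 10, 1, 0, 7.8]
    - [-0.3, 15, 2, 0, 7.8]
    - [-0.3, 17.5, 3, 0, 7.8]
    - [-0.3, 17.5, 3, 0, 7.8]

```text
t: 6.52
tool_pos: [0.6611, -0.0592, 0.1038]
tool_rot: [-2.344, -2.086, 0.005]
contact_force: [-0.5, -0.3, -0.5]
opening: 0.0781
```

```bash
python3 -c "
from h import *
get_image('top')
d=get_image('wrist');crop(d,60,60,500,390,1.7,'w9')
go((.6645,-.060,.016),-6.7)
"
```

```text
d cm [-0.05  0.45  8.95] yaw(tool y) -6.7 twist 0.0 pos [ 0.6604 -0.059   0.1055] F [ 0.5  0.2 -0. ] op 0.0777 t 6.62 q6 -0.09
```

View pics/w9.png

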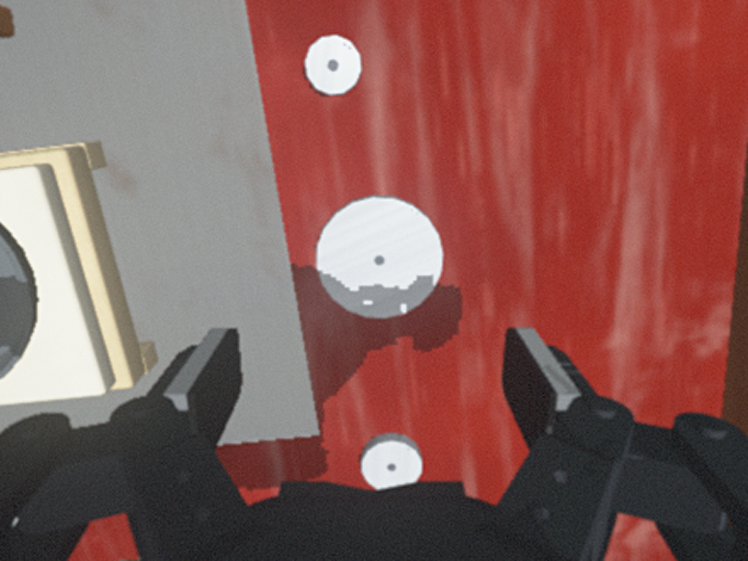

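```bash
python3 -c "
from h import *
d=get_image('wrist')
print(w(d,c([(379,259),(332,65),(391,467)],60,60,1.7),.008))
for i in range(3):
  go((.664,-.060,.016),-6.7); get_image('top')
"
```

```text
[[ 0.66539646 -0.0577908   0.008     ]
 [ 0.65517248  0.02987404  0.008     ]
 [ 0.65883798 -0.17516448  0.008     ]]
d cm [-0.06  0.38  9.03] yaw(tool y) -6.7 twist 0.0 pos [ 0.6605 -0.059   0.1063] F [-0.5 -0.1  0.9] op 0.078 t 6.67 q6 -0.09
d cm [-0.06  0.34  9.1 ] yaw(tool y) -6.7 twist 0.0 pos [ 0.6607 -0.0591  0.107 ] F [ 0.2  0.9 -0.8] op 0.0779 t 6.72 q6 -0.09
d cm [-0.05  0.31  9.14] yaw(tool y) -6.7 twist 0.0 pos [ 0.661  -0.0591  0.1074] F [0.6 0.1 0.4] op 0.0778 t 6.78 q6 -0.09
```

move_arm:
  increments:
    - [0, 0.3, 4, 0, 7.8]
    - [0, 0.3, 7, 0, 7.8]
    - [0, 0.3, 8.6, 0, 7.8]
    - [0, 0.3, 8.6, 0, 7.8]
    - [0, 0.3, 8.6, 0, 7.8]

```text
t: 7.45
tool_pos: [0.666, -0.0599, 0.0231]
tool_rot: [2.345, 2.087, 0.003]
contact_force: [1.0, 0.4, 0.2]
opening: 0.0786
```

```bash
python3 -c "
from h import *
get_image('top')
d=get_image('wrist');crop(d,60,60,500,390,1.7,'w10')
go((.6645,-.059,.014),-6.7)
"
```

```text
d cm [ 0.07 -0.18  0.93] yaw(tool y) -6.7 twist 0.0 pos [ 0.6662 -0.0599  0.0233] F [-0.  -0.5 -1. ] op 0.0779 t 7.55 q6 -0.08
```

View pics/w10.png

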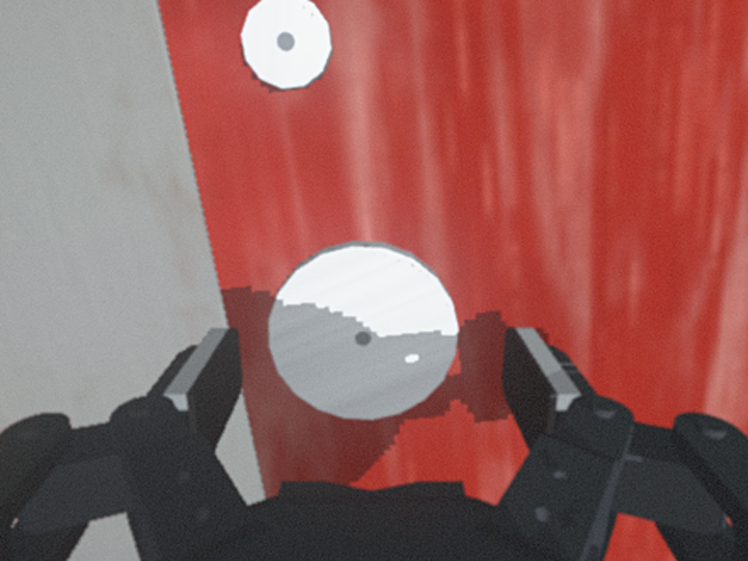

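move_arm:
  increments:
    - [0.1, -0.1, 0.5, 0, 7.8]
    - [0.1, -0.1, 0.9, 0, 7.8]
    - [0.1, -0.1, 0.9, 0, 5.7]
    - [0.1, -0.1, 0.9, 0, 5.7]
    - [0.1, -0.1, 0.9, 0, 5.7]
  newtons: 60

```text
t: 8.18
tool_pos: [0.6644, -0.0586, 0.0126]
tool_rot: [2.346, 2.088, 0.001]
contact_force: [1.2, 0.7, 1.1]
opening: 0.0576
```

```bash
python3 -c "
from h import *
go((.6645,-.059,.014),-6.7)
get_image('top')
d=get_image('wrist');crop(d,60,60,500,390,1.7,'w11')
go((.6645,-.059,.014),-6.7)
"
```

```text
d cm [-0.04  0.02 -0.14] yaw(tool y) -6.7 twist 0.0 pos [ 0.6644 -0.0586  0.0126] F [1.2 0.7 1.1] op 0.0576 t 8.18 q6 -0.08
d cm [-0.04  0.02 -0.14] yaw(tool y) -6.7 twist 0.0 pos [ 0.6644 -0.0586  0.0126] F [1.8 0.  1.4] op 0.0581 t 8.28 q6 -0.08
```

View pics/w11.png

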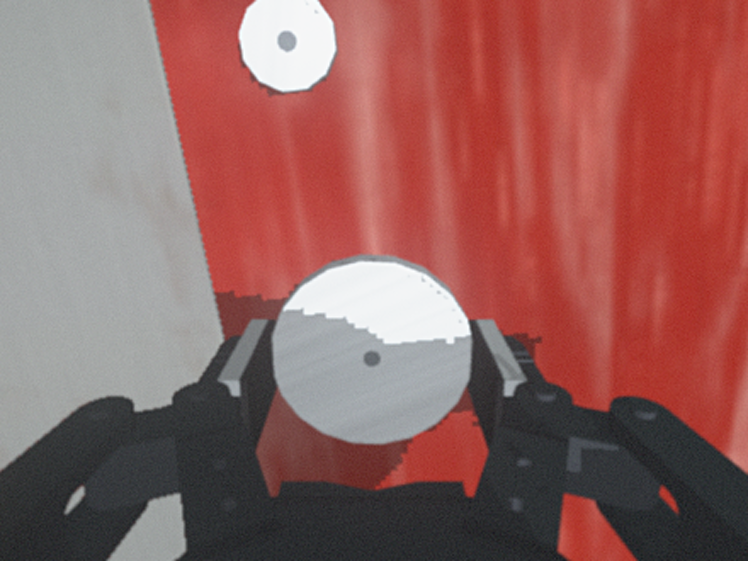

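```bash
cat >> h.py <<'E'
def rel(d,px,z):
    o=sensors.get_obs();R=Rn.from_rotvec(o["tool_rot"]).as_matrix()
    P=w(d,px,z); return P, ((P-o["tool_pos"])@R*1000).round(1)
E
python3 -c "
from h import *
d=get_image('wrist')
print(rel(d,c([(372,358)],60,60,1.7),.008))
go((.4605,.1176,.12),-6.7)
"
```

```text
(array([[ 0.66618418, -0.05799486,  0.008     ]]), array([[0.8, 1.7, 4.6]]))
d cm [ 15.14 -22.28 -10.76] yaw(tool y) -6.7 twist 0.0 pos [ 0.6644 -0.0586  0.0126] F [ 1.3 -0.6  1.2] op 0.058 t 8.32 q6 -0.08
```

move_arm:
  increments:
    - [0, 0, -3, 0, 5.7]
    - [0, 0, -8, 0, 5.7]
    - [3, -4.5, -10.5, 0, 5.7]
    - [6, -9, -10.5, 0, 5.7]
    - [9, -13.3, -10.5, 0, 5.7]

```text
t: 8.95
tool_pos: [0.5405, 0.0471, 0.1169]
tool_rot: [-2.347, -2.088, 0.001]
contact_force: [-0.4, 0.3, -1.4]
opening: 0.0574
```

move_arm:
  increments:
    - [3, -4.5, 0, 0, 5.7]
    - [5.9, -8.9, 0, 0, 5.7]
    - [5.9, -8.9, 0, 0, 5.7]
    - [5.9, -8.9, 0, 0, 5.7]

```text
t: 9.45
tool_pos: [0.4606, 0.1151, 0.1171]
tool_rot: [2.346, 2.089, -0.0]
contact_force: [-0.0, -0.5, -2.1]
opening: 0.0575
```

```bash
python3 -c "
from h import *
get_image('top')
d=get_image('wrist');crop(d,60,60,500,390,1.7,'w12')
go((.4603,.1182,.0266),-6.7)
"
```

```text
d cm [ 0.34 -0.16  9.08] yaw(tool y) -6.7 twist -0.0 pos [0.4615 0.1146 0.1174] F [-0.4  0.1 -1.5] op 0.0576 t 9.55 q6 0.2
```

View pics/w12.png

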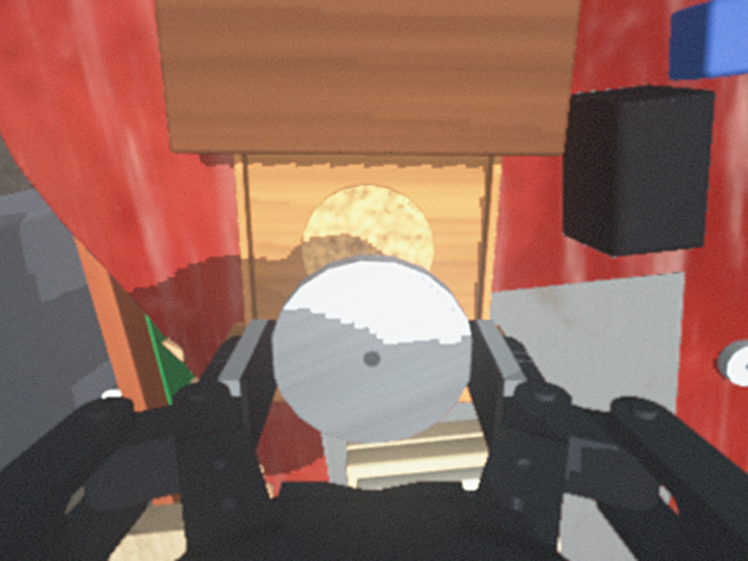

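```bash
python3 -c "
from h import *
d=get_image('wrist');crop(d,230,150,330,230,7,'w13')
C,r=circ(w(d,c([(302,246),(434,246),(368,184)],60,60,1.7),.014));print(C,r)
P,l=rel(d,c([(372,358)],60,60,1.7),.1174-.0126+.008);print(P,l)
go((.4603,.1182,.0266),-6.7)
"
```

```text
[0.46194949 0.11921561] 0.03171124896829027
[[0.46327667 0.11528094 0.1128    ]] [[0.9 1.6 4.6]]
d cm [ 0.35 -0.17  9.08] yaw(tool y) -6.7 twist -0.0 pos [0.4616 0.1146 0.1174] F [-1.  -0.6 -1.3] op 0.0576 t 9.6 q6 0.2
```

View pics/w13.png

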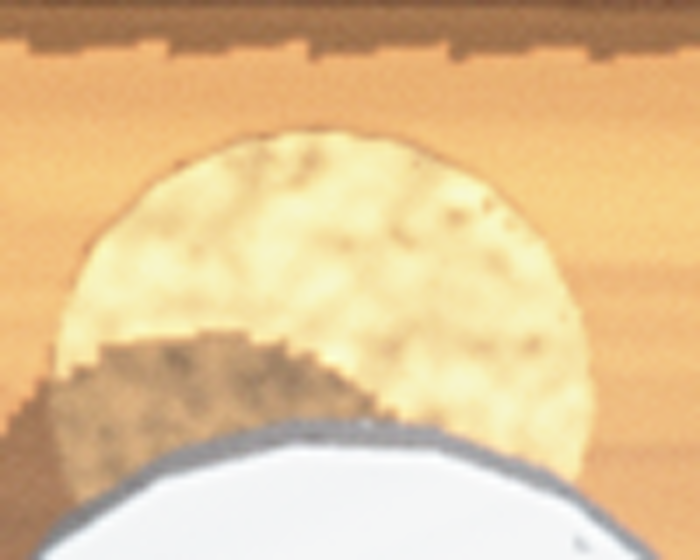

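move_arm:
  increments:
    - [0.4, -0.15, 3.5, 0, 5.7]
    - [0.4, -0.15, 6.5, 0, 5.7]
    - [0.4, -0.15, 8, 0, 5.7]
    - [0.4, -0.15, 8, 0, 5.7]
    - [0.4, -0.15, 8, 0, 5.7]

```text
t: 10.22
tool_pos: [0.461, 0.1192, 0.0385]
tool_rot: [2.346, 2.087, 0.003]
contact_force: [0.1, -0.2, -1.3]
opening: 0.0577
```

```bash
python3 -c "
from h import *
get_image('top')
d=get_image('wrist');crop(d,60,60,500,390,1.7,'w14')
go((.4603,.1182,.0266),-6.7)
"
```

```text
d cm [-0.13 -0.07  1.22] yaw(tool y) -6.7 twist 0.0 pos [0.4611 0.1194 0.0388] F [ 0.2  1.  -1.7] op 0.058 t 10.32 q6 0.21
```

View pics/w14.png

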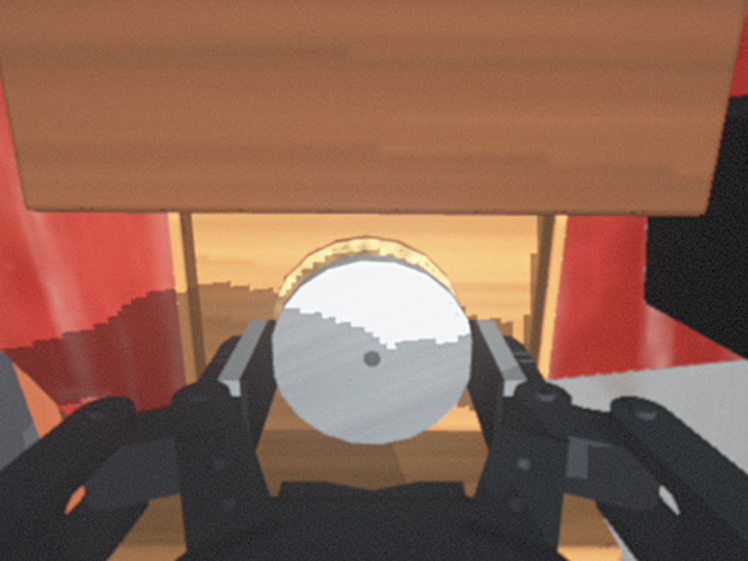

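move_arm:
  increments:
    - [-0.1, -0.1, 0.6, 0, 5.7]
    - [-0.1, -0.1, 1.1, 0, 5.7]
    - [-0.1, -0.1, 1.1, 0, 5.7]
    - [-0.1, -0.1, 1.1, 0, 5.7]

```text
t: 10.82
tool_pos: [0.4588, 0.1185, 0.0265]
tool_rot: [2.347, 2.089, 0.0]
contact_force: [-0.7, -0.1, 2.4]
opening: 0.0575
```

```bash
python3 -c "
from h import *
get_image('top')
go((.4603,.1182,.0266),-6.7)
d=get_image('wrist');crop(d,60,60,500,390,1.7,'w15')
d=get_image('scene');crop(d,150,140,350,290,4,'s15')
"
```

```text
d cm [-0.01  0.15 -0.01] yaw(tool y) -6.7 twist 0.0 pos [0.4588 0.1185 0.0265] F [ 0.  -0.7  1.8] op 0.0578 t 10.88 q6 0.21
```

View pics/w15.png

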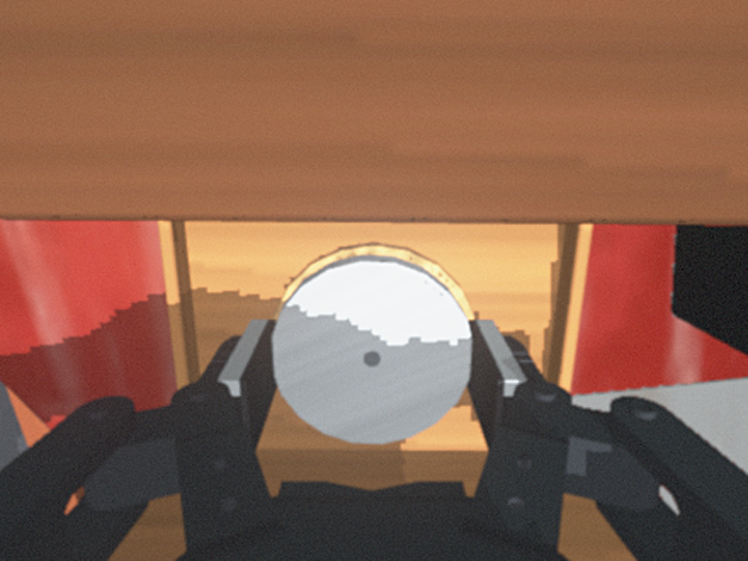

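move_arm:
  increments:
    - [0, 0, 0, 0, 7.0]
    - [0, 0, 0, 0, 7.0]
    - [0, 0, -2, 0, 7.0]
    - [0, 0, -6, 0, 7.0]
    - [-1.5, 0, -11, 0, 6]

```text
t: 11.6
tool_pos: [0.4559, 0.1037, 0.1362]
tool_rot: [-2.344, -2.089, 0.003]
contact_force: [0.9, -0.4, 1.0]
opening: 0.0601
```

```bash
python3 -c "
from h import *
get_image('top');get_image('top')
d=get_image('wrist');crop(d,60,60,500,390,1.7,'w16');crop(d,220,110,340,200,6,'w16b')
go((.4226,-.1945,.14),-6.7)
"
```

```text
d cm [-30.01  -0.17  -0.05] yaw(tool y) -6.7 twist -0.0 pos [0.4593 0.1034 0.1399] F [ 0.1  1.4 -0.4] op 0.0598 t 11.75 q6 0.18
```

View pics/w16.png

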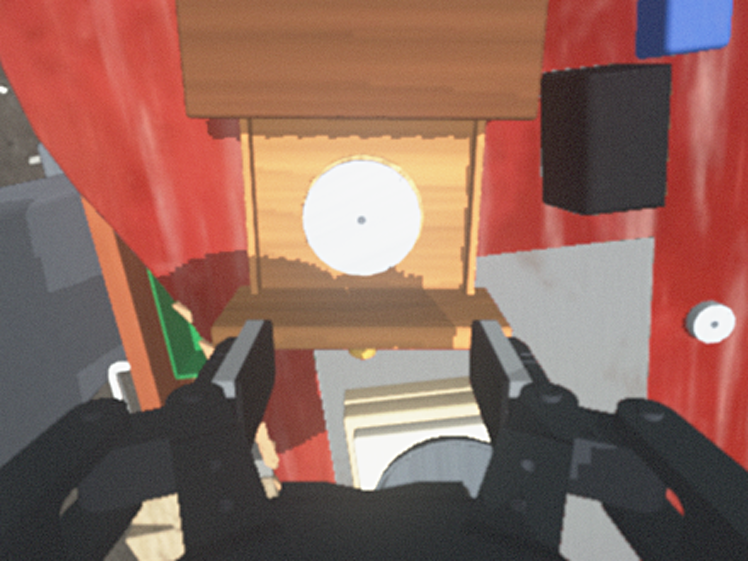

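View pics/w16b.png

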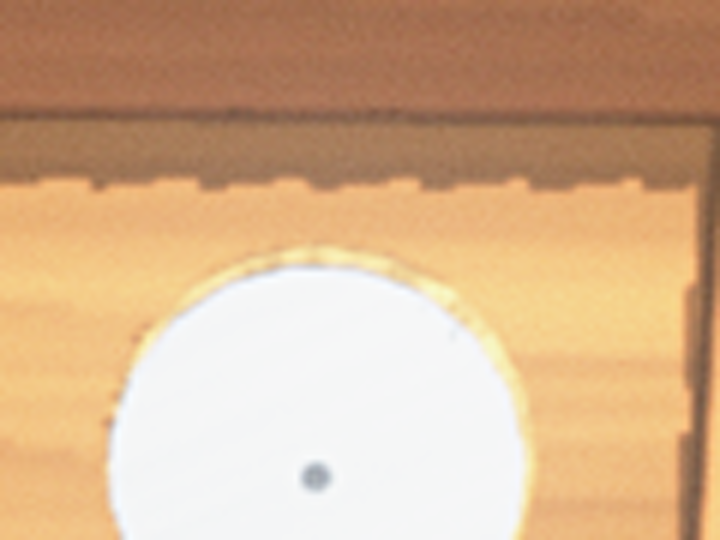

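```bash
python3 -c "
from h import *
d=get_image('wrist')
print(rel(d,c([(361,219)],60,60,1.7),.022))
print(circ(w(d,c([(170,322),(315,247),(400,262),(480,315),(530,440)],220,110,6),.014)))
"
```

```text
(array([[0.4584707 , 0.12014696, 0.022     ]]), array([[ 16.6,  -1.6, 115.6]]))
(array([0.46039868, 0.12139986]), np.float64(0.029578768701864086))
```

move_arm:
  increments:
    - [-6, 0, 0, 0, 6.8]
    - [-12, 0, 0, 0, 6.8]
    - [-18, 0, 0, 0, 6.8]
    - [-24, 0, 0, 0, 6.8]
    - [-28.5, -0.2, 0, 0, 6.8]

```text
t: 12.42
tool_pos: [0.4205, -0.1807, 0.1343]
tool_rot: [-2.346, -2.085, 0.001]
contact_force: [0.3, -0.3, -0.4]
opening: 0.0681
```

move_arm:
  increments:
    - [-0.5, 0, 2, 0, 6.8]
    - [-0.5, 0, 4, 0, 6.8]
    - [-0.5, 0, 4, 0, 6.8]
    - [-0.5, 0, 4, 0, 6.8]

```text
t: 12.92
tool_pos: [0.4211, -0.1839, 0.0959]
tool_rot: [-2.345, -2.088, 0.0]
contact_force: [-0.3, 0.4, 0.4]
opening: 0.0682
```

```bash
python3 -c "
from h import *
get_image('top')
d=get_image('wrist');crop(d,60,60,500,390,1.7,'w17')
go((.4226,-.1945,.015),-6.7)
"
```

```text
d cm [-1.01  0.19  8.19] yaw(tool y) -6.6 twist 0.1 pos [ 0.4218 -0.1842  0.0969] F [-0.2  0.7  1.3] op 0.0678 t 13.03 q6 -0.46
```

View pics/w17.png

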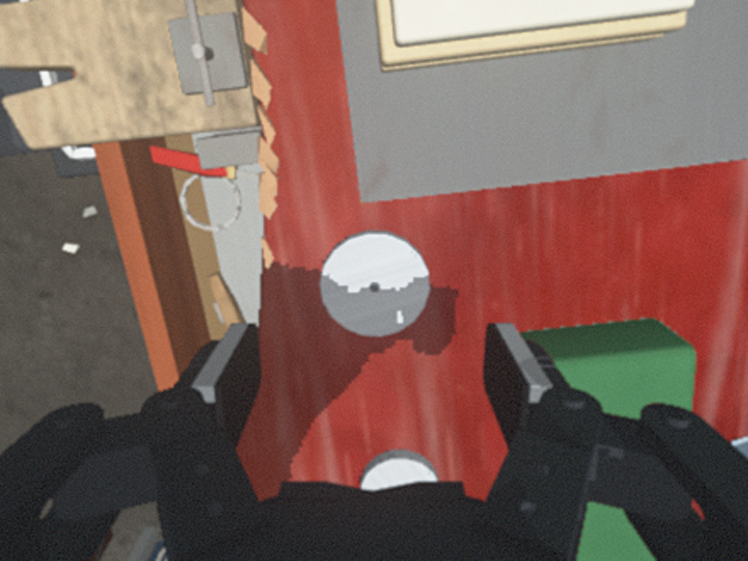

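```bash
python3 -c "
from h import *
d=get_image('wrist')
print(rel(d,c([(375,287)],60,60,1.7),.008))
go((.4226,-.1945,.015),-6.7)
"
```

```text
(array([[ 0.42402593, -0.1936176 ,  0.008     ]]), array([[-9. ,  3.1, 89.1]]))
d cm [-1.    0.18  8.21] yaw(tool y) -6.6 twist 0.1 pos [ 0.4219 -0.1843  0.0971] F [ 0.2 -1.   0.7] op 0.0676 t 13.07 q6 -0.46
```

move_arm:
  increments:
    - [-0.95, 0.15, 4, 0, 6.8]
    - [-0.95, 0.15, 7, 0, 6.8]
    - [-0.95, 0.15, 8.1, 0, 6.8]
    - [-0.95, 0.15, 8.1, 0, 6.8]

```text
t: 13.58
tool_pos: [0.4217, -0.1937, 0.0154]
tool_rot: [-2.346, -2.089, 0.0]
contact_force: [-0.2, -0.1, -0.6]
opening: 0.0682
```

```bash
python3 -c "
from h import *
go((.4226,-.1945,.015),-6.7)
"
```

```text
d cm [-0.07  0.1   0.04] yaw(tool y) -6.6 twist 0.1 pos [ 0.4217 -0.1937  0.0154] F [-0.2 -0.1 -0.6] op 0.0682 t 13.57 q6 -0.48
```

move_arm:
  increments:
    - [0, 0, 0, 0, 4.8]
    - [0, 0, 0, 0, 4.8]
    - [0, 0, 0, 0, 4.8]
    - [0, 0, 0, 0, 4.8]

```text
t: 14.08
tool_pos: [0.423, -0.1946, 0.0173]
tool_rot: [2.344, 2.087, 0.001]
contact_force: [-1.3, 1.7, 6.7]
opening: 0.0489
```

```bash
python3 -c "
from h import *
go((.4226,-.1945,.015),-6.7)
d=get_image('wrist');crop(d,60,60,500,390,1.7,'w18')
"
```

```text
d cm [ 0.   -0.04  0.23] yaw(tool y) -6.6 twist 0.1 pos [ 0.423  -0.1946  0.0173] F [-1.3  1.7  6.7] op 0.0489 t 14.07 q6 -0.48
```

View pics/w18.png

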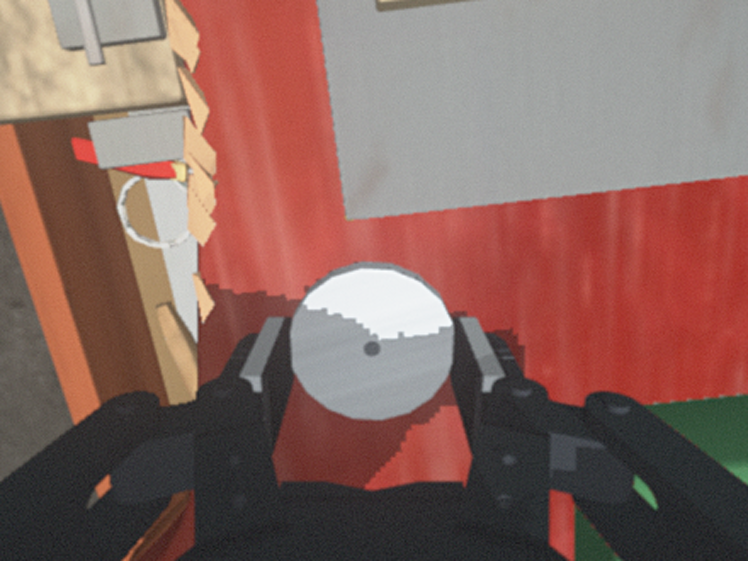

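move_arm:
  increments:
    - [0, 0, 0, 0, 5.6]
    - [0, 0, -0.3, 0, 5.6]
    - [0, 0, -0.3, 0, 5.6]
    - [0, 0, -0.3, 0, 4.8]
    - [0, 0, -0.3, 0, 4.8]

```text
t: 14.75
tool_pos: [0.4219, -0.194, 0.019]
tool_rot: [-2.347, -2.089, 0.0]
contact_force: [-2.3, 1.6, 5.7]
opening: 0.0485
```

move_arm:
  increments:
    - [0, 0, 0, 0, 4.8]
    - [0, 0, 0, 0, 4.8]

```text
t: 15.0
tool_pos: [0.4219, -0.194, 0.019]
tool_rot: [-2.347, -2.089, 0.0]
contact_force: [-2.0, 1.3, 5.9]
opening: 0.0483
```

```bash
python3 -c "
from h import *
d=get_image('wrist');crop(d,60,60,500,390,1.7,'w19')
go((.4226,-.1945,.015),-6.7)
"
```

```text
d cm [-0.04  0.08  0.4 ] yaw(tool y) -6.7 twist 0.0 pos [ 0.4219 -0.194   0.019 ] F [-1.7  1.3  5.4] op 0.0487 t 15.05 q6 -0.48
```

View pics/w19.png

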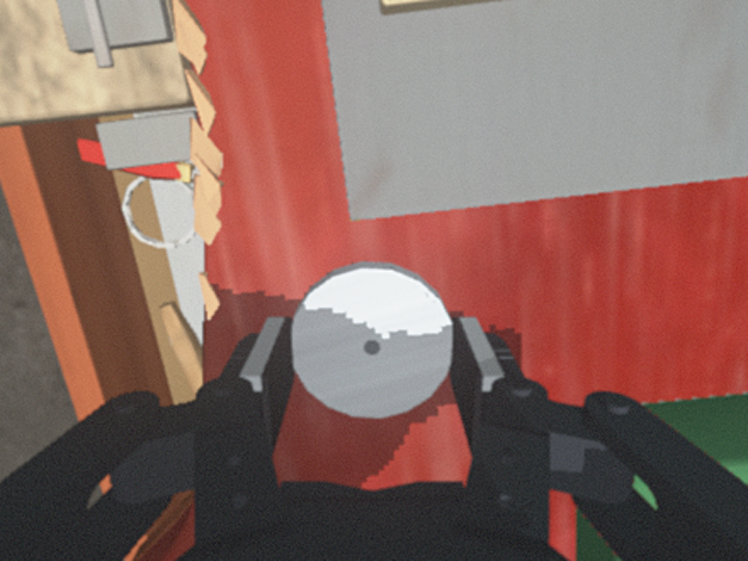

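move_arm:
  increments:
    - [0, 0, -1.5, 0, 4.8]
    - [0, 0, -4, 0, 4.8]
    - [0, 0, -4, 0, 4.8]
    - [0, 0, -4, 0, 4.8]

```text
t: 15.55
tool_pos: [0.4214, -0.1937, 0.0579]
tool_rot: [-2.346, -2.088, 0.0]
contact_force: [-0.8, 0.6, -2.0]
opening: 0.0483
```

```bash
python3 -c "
from h import *
d=get_image('wrist');crop(d,60,60,500,390,1.7,'w20')
d=get_image('scene');crop(d,200,170,400,320,4,'s20')
go((.4603,.1185,.12),-6.7)
"
```

```text
d cm [31.44  0.28 -6.25] yaw(tool y) -6.7 twist 0.0 pos [ 0.4209 -0.1934  0.0572] F [-0.1  0.4 -1.1] op 0.0486 t 15.65 q6 -0.48
```

View pics/s20.png

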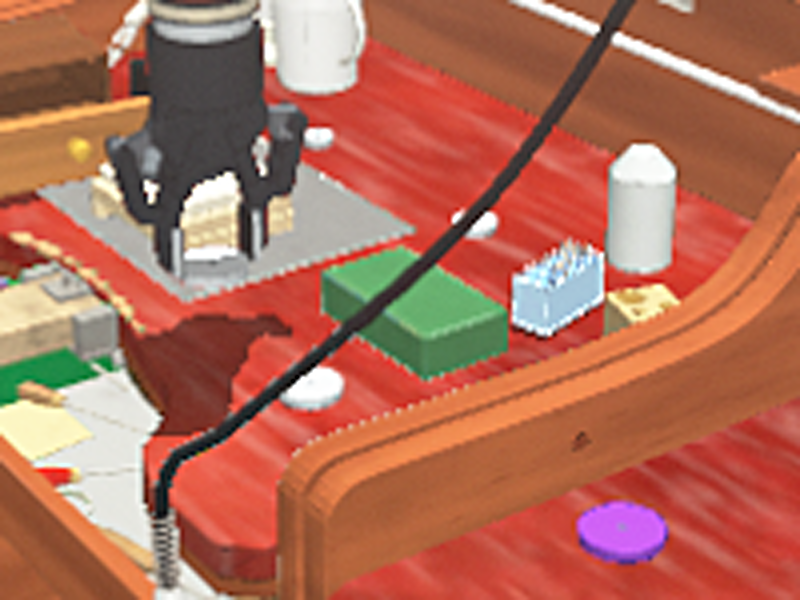

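View pics/w20.png

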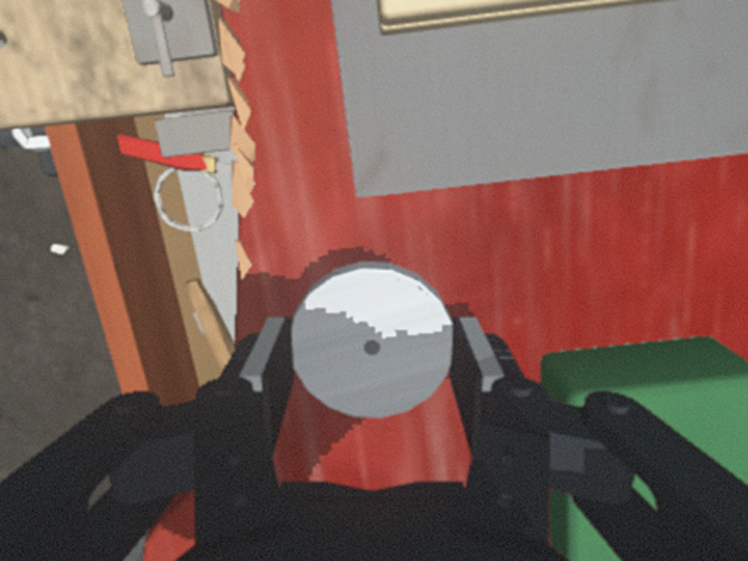

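```bash
python3 -c "
from h import *
d=get_image('wrist');z=sensors.get_obs()['tool_pos'][2]-.011
print(rel(d,c([(372,347)],60,60,1.7),z))
"
```

```text
(array([[ 0.42274425, -0.19252423,  0.04615425]]), array([[ 1. ,  1.7, 11. ]]))
```

move_arm:
  increments:
    - [0, 0, -5, 0, 4.8]
    - [5, 0, -6.5, 0, 4.8]
    - [11, 0, -6.5, 0, 4.8]
    - [17, 0.1, -6.5, 0, 4.8]
    - [23, 0.2, -6.5, 0, 4.8]

```text
t: 16.32
tool_pos: [0.4499, 0.0362, 0.1227]
tool_rot: [-2.347, -2.088, 0.0]
contact_force: [0.6, 0.2, -0.2]
opening: 0.0485
```

move_arm:
  increments:
    - [5, 0.1, 0, 0, 4.8]
    - [8.4, 0.1, 0, 0, 4.8]
    - [8.4, 0.1, 3.5, 0, 4.8]
    - [8.4, 0.1, 5.5, 0, 4.8]
    - [8.4, 0.1, 5.5, 0, 4.8]

```text
t: 16.95
tool_pos: [0.4588, 0.1176, 0.0656]
tool_rot: [-2.344, -2.087, 0.008]
contact_force: [0.1, -0.1, -1.5]
opening: 0.0487
```

```bash
python3 -c "
from h import *
get_image('top')
d=get_image('wrist');crop(d,60,60,500,390,1.7,'w21')
go((.4603,.1185,.041),-6.7)
"
```

```text
d cm [ 0.08 -0.09  2.73] yaw(tool y) -6.7 twist 0.0 pos [0.4611 0.1176 0.0683] F [-0.7 -1.  -0.5] op 0.0485 t 17.05 q6 0.21
```

View pics/w21.png

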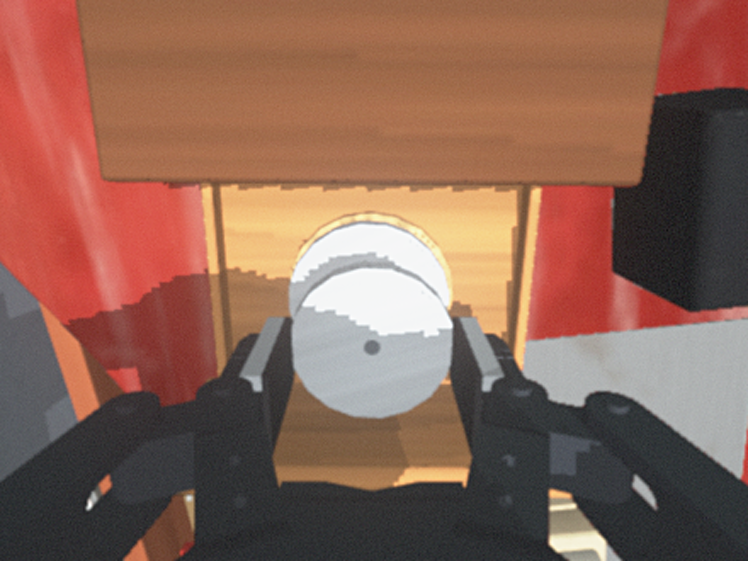

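Centred over the plate; lower with a small x correction, stopping just short.

move_arm:
  increments:
    - [0.05, -0.1, 1.5, 0, 4.8]
    - [0.05, -0.1, 2.3, 0, 4.8]
    - [0.05, -0.1, 2.3, 0, 4.8]
    - [0.05, -0.1, 2.3, 0, 4.8]

```text
t: 17.55
tool_pos: [0.4603, 0.1183, 0.0454]
tool_rot: [2.347, 2.089, 0.0]
contact_force: [0.2, -0.1, -1.7]
opening: 0.049
```

```bash
python3 -c "
from h import *
go((.4603,.1185,.041),-6.7)
get_image('top')
go((.4603,.1185,.041),-6.7)
"
```

```text
d cm [ 0.02 -0.    0.44] yaw(tool y) -6.7 twist 0.0 pos [0.4603 0.1183 0.0454] F [ 0.2 -0.1 -1.7] op 0.049 t 17.55 q6 0.21
d cm [ 0.02 -0.02  0.47] yaw(tool y) -6.7 twist 0.0 pos [0.4605 0.1183 0.0457] F [ 0.2 -0.  -1.3] op 0.0487 t 17.6 q6 0.21
```

move_arm:
  increments:
    - [0, 0, 0.3, 0, 4.8]
    - [0, 0, 0.4, 0, 4.8]
    - [0, 0, 0.4, 0, 4.8]

```text
t: 17.98
tool_pos: [0.4601, 0.1183, 0.0412]
tool_rot: [-2.347, -2.089, 0.0]
contact_force: [1.1, -0.2, -1.7]
opening: 0.0489
```

```bash
python3 -c "
from h import *
go((.4603,.1185,.041),-6.7)
d=get_image('wrist');crop(d,60,60,500,390,1.7,'w22')
"
```

```text
d cm [0.03 0.02 0.02] yaw(tool y) -6.7 twist 0.0 pos [0.4601 0.1183 0.0412] F [ 1.1 -0.2 -1.7] op 0.0489 t 17.98 q6 0.21
```

View pics/w22.png

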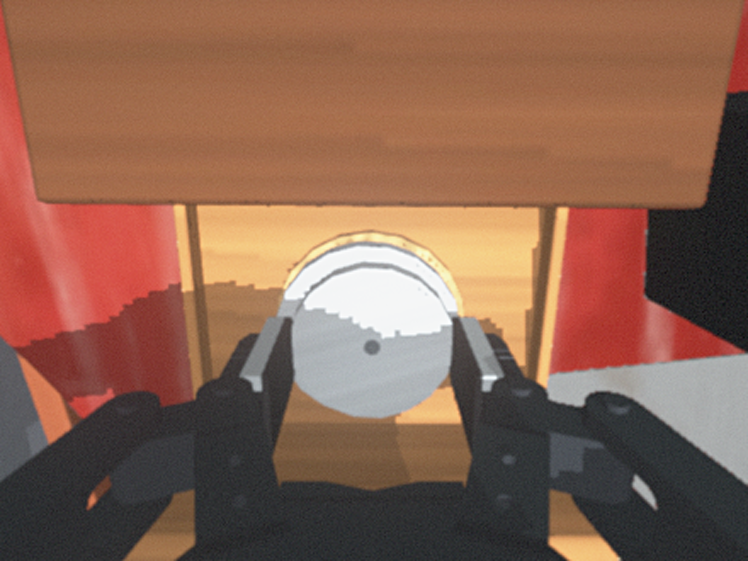

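Not yet touching (−1.7 N). Lower in small steps.

move_arm:
  increments:
    - [0, 0, 0.1, 0, 4.8]
    - [0, 0, 0.15, 0, 4.8]
    - [0, 0, 0.15, 0, 4.8]

```text
t: 18.4
tool_pos: [0.4604, 0.1183, 0.0409]
tool_rot: [-2.346, -2.089, 0.001]
contact_force: [-3.2, -0.5, 7.2]
opening: 0.0486
```

move_arm:
  increments:
    - [0, 0, -0.1, 0, 6.2]
    - [0, 0, -0.1, 0, 6.2]
    - [0, 0, -2, 0, 6.2]
    - [0, 0, -6, 0, 6.2]
    - [-2, 0, -9.5, 0, 6.0]

```text
t: 19.02
tool_pos: [0.4579, 0.0988, 0.1359]
tool_rot: [2.345, 2.091, 0.001]
contact_force: [0.6, 0.2, -0.3]
opening: 0.0604
```

```bash
python3 -c "
from h import *
get_image('top');get_image('top')
d=get_image('wrist');crop(d,220,110,340,200,6,'w23')
go((.4226,-.311,.14),-6.7)
"
```

```text
d cm [-41.06   1.13  -0.32] yaw(tool y) -6.7 twist -0.0 pos [0.4595 0.0981 0.1371] F [-0.1 -0.9 -0.1] op 0.06 t 19.18 q6 0.17
```

View pics/w23.png

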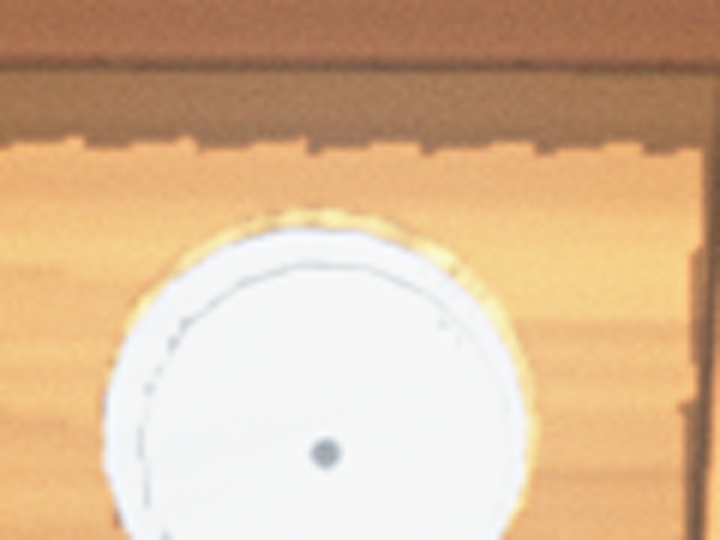

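move_arm:
  increments:
    - [-6, 0.2, 0, 0, 5.8]
    - [-12, 0.4, 0, 0, 5.8]
    - [-18, 0.6, 0, 0, 5.8]
    - [-24, 0.8, 0, 0, 5.8]
    - [-30, 0.9, 0, 0, 5.8]

```text
t: 19.8
tool_pos: [0.431, -0.2017, 0.1331]
tool_rot: [-2.345, -2.087, 0.0]
contact_force: [0.8, 0.1, 0.1]
opening: 0.0576
```

move_arm:
  increments:
    - [-5, 0.1, 0, 0, 5.8]
    - [-9.5, 0.1, 1, 0, 5.8]
    - [-9.5, 0.1, 4, 0, 5.8]
    - [-9.5, 0.1, 4, 0, 5.8]

```text
t: 20.3
tool_pos: [0.4196, -0.2931, 0.0904]
tool_rot: [-2.341, -2.082, 0.001]
contact_force: [0.2, 0.7, -1.0]
opening: 0.0581
```

```bash
python3 -c "
from h import *
get_image('top')
d=get_image('wrist');crop(d,60,60,500,390,1.7,'w24')
go((.4226,-.311,.019),-6.7)
"
```

```text
d cm [-1.68  0.31  7.48] yaw(tool y) -6.6 twist 0.1 pos [ 0.4216 -0.2941  0.0938] F [-0.8  0.2  0.1] op 0.0579 t 20.4 q6 -0.64
```

View pics/w24.png

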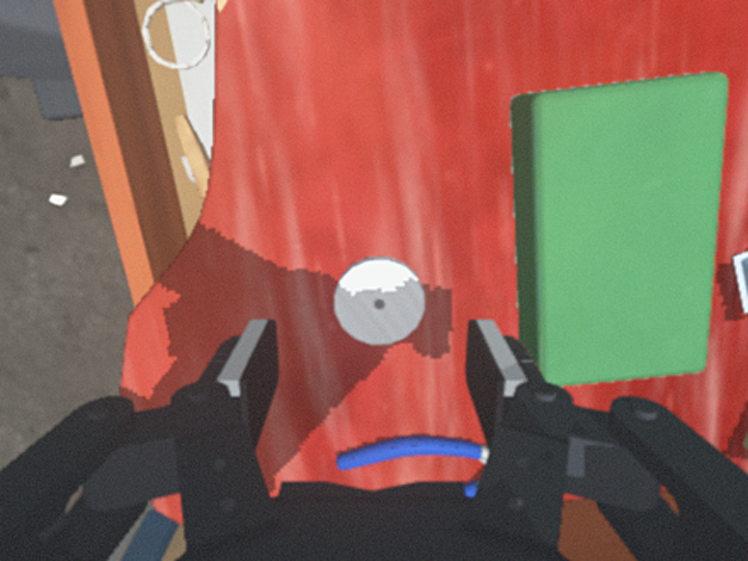

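```bash
python3 -c "
from h import *
d=get_image('wrist')
print(rel(d,c([(379,304)],60,60,1.7),.008))
go((.4226,-.311,.019),-6.7)
"
```

```text
(array([[ 0.42462745, -0.31060303,  0.008     ]]), array([[-15.7,   4.3,  86.9]]))
d cm [-1.63  0.23  7.59] yaw(tool y) -6.6 twist 0.1 pos [ 0.4222 -0.2945  0.0949] F [ 1.1  0.7 -0.1] op 0.0579 t 20.45 q6 -0.64
```

move_arm:
  increments:
    - [-1.7, 0.2, 4, 0, 5.8]
    - [-1.7, 0.2, 6.5, 0, 5.8]
    - [-1.7, 0.2, 7.6, 0, 5.8]
    - [-1.7, 0.2, 7.6, 0, 5.8]
    - [-1.7, 0.2, 7.6, 0, 5.8]

```text
t: 21.08
tool_pos: [0.423, -0.3128, 0.0204]
tool_rot: [2.344, 2.088, 0.0]
contact_force: [-0.3, 0.3, -0.2]
opening: 0.0579
```

move_arm:
  increments:
    - [0, 0, 0, 0, 3.9]
    - [0, 0, 0, 0, 3.9]
    - [0, 0, 0, 0, 3.9]
    - [0, 0, 0, 0, 3.9]

```text
t: 21.58
tool_pos: [0.4228, -0.3129, 0.0206]
tool_rot: [2.345, 2.088, 0.0]
contact_force: [-0.9, 1.0, 4.7]
opening: 0.0396
```

```bash
python3 -c "
from h import *
go((.4226,-.311,.019),-6.7)
d=get_image('wrist');crop(d,60,60,500,390,1.7,'w25')
"
```

```text
d cm [ 0.18 -0.05  0.16] yaw(tool y) -6.6 twist 0.1 pos [ 0.4228 -0.3129  0.0206] F [-0.9  1.   4.7] op 0.0396 t 21.57 q6 -0.66
```

View pics/w25.png

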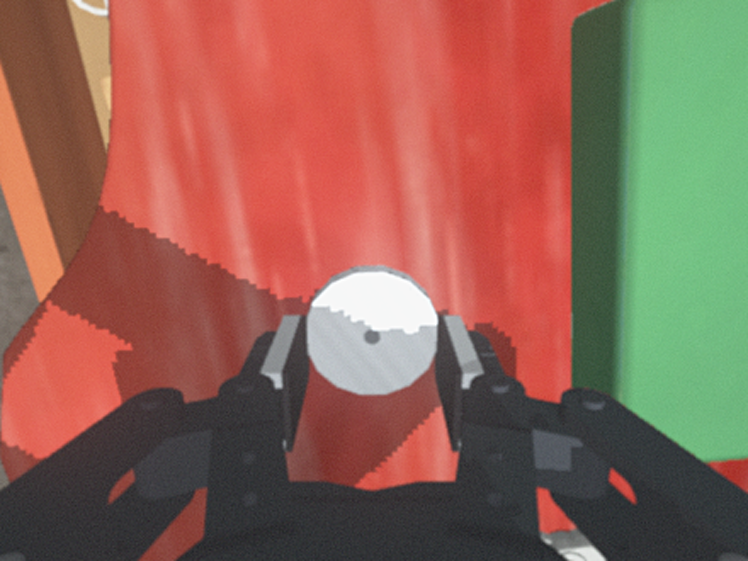

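```bash
python3 -c "
from h import *
d=get_image('wrist')
print(rel(d,c([(372,337)],60,60,1.7),.008))
go((.4603,.1185,.13),-6.7)
"
```

```text
(array([[ 0.42497622, -0.30945644,  0.008     ]]), array([[ 3.6,  1.7, 12.5]]))
d cm [ 43.26  -1.25 -10.99] yaw(tool y) -6.6 twist 0.1 pos [ 0.4228 -0.3128  0.0205] F [-0.5  1.6  5.6] op 0.0393 t 21.68 q6 -0.66
```

move_arm:
  increments:
    - [0, 0, -3, 0, 3.9]
    - [0, 0, -8, 0, 3.9]
    - [4, 0, -11, 0, 3.9]
    - [10, -0.2, -11, 0, 3.9]
    - [16, -0.4, -11, 0, 3.9]

```text
t: 22.3
tool_pos: [0.437, -0.1517, 0.1301]
tool_rot: [2.346, 2.085, 0.002]
contact_force: [0.4, -0.6, -0.5]
opening: 0.0398
```

```bash
python3 -c "
from h import *
go((.4603,.1185,.13),-6.7)
"
```

```text
d cm [ 2.711e+01 -8.500e-01 -1.000e-02] yaw(tool y) -6.7 twist -0.0 pos [ 0.437  -0.1517  0.1301] F [ 0.4 -0.6 -0.5] op 0.0398 t 22.3 q6 -0.38
```

move_arm:
  increments:
    - [6, -0.2, 0, 0, 3.9]
    - [12, -0.4, 0, 0, 3.9]
    - [18, -0.6, 0, 0, 3.9]
    - [24, -0.8, 0, 0, 3.9]
    - [26.6, -0.9, 0, 0, 3.9]

```text
t: 22.92
tool_pos: [0.4583, 0.1152, 0.1294]
tool_rot: [2.343, 2.092, 0.002]
contact_force: [0.5, -0.6, -1.1]
opening: 0.0397
```

move_arm:
  increments:
    - [0.1, 0, 3, 0, 3.9]
    - [0.1, 0, 5.5, 0, 3.9]
    - [0.1, 0, 6, 0, 3.9]
    - [0.1, 0, 6, 0, 3.9]

```text
t: 23.42
tool_pos: [0.4588, 0.1134, 0.0693]
tool_rot: [2.347, 2.088, 0.0]
contact_force: [-0.3, -0.4, -0.9]
opening: 0.0399
```

```bash
python3 -c "
from h import *
get_image('top')
go((.4601,.1160,.0505),-6.7)
d=get_image('wrist');crop(d,60,60,500,390,1.7,'w26')
"
```

```text
d cm [0.27 0.04 1.94] yaw(tool y) -6.7 twist 0.0 pos [0.4593 0.1134 0.0699] F [-0.2 -0.1 -1.2] op 0.0394 t 23.48 q6 0.2
```

View pics/w26.png

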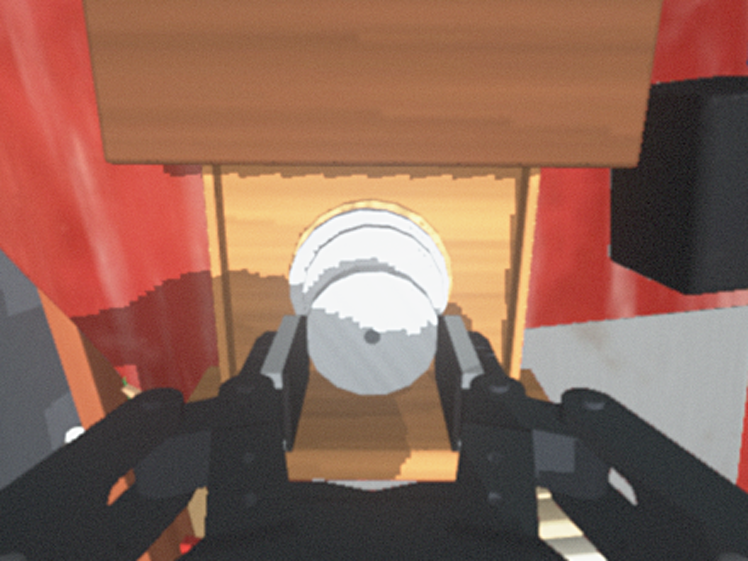

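move_arm:
  increments:
    - [0.25, 0, 0.9, 0, 3.9]
    - [0.25, 0, 1.5, 0, 3.9]
    - [0.25, 0, 1.7, 0, 3.9]
    - [0.25, 0, 1.7, 0, 3.9]
    - [0.25, 0, 1.7, 0, 3.9]

```text
t: 24.15
tool_pos: [0.459, 0.1159, 0.0519]
tool_rot: [2.347, 2.089, 0.0]
contact_force: [0.2, 1.0, -1.4]
opening: 0.0396
```

```bash
python3 -c "
from h import *
go((.4601,.1160,.0505),-6.7)
d=get_image('wrist');crop(d,60,60,500,390,1.7,'w27')
"
```

```text
d cm [0.02 0.11 0.14] yaw(tool y) -6.7 twist 0.0 pos [0.459  0.1159 0.0519] F [ 0.2  1.  -1.4] op 0.0396 t 24.15 q6 0.21
```

View pics/w27.png

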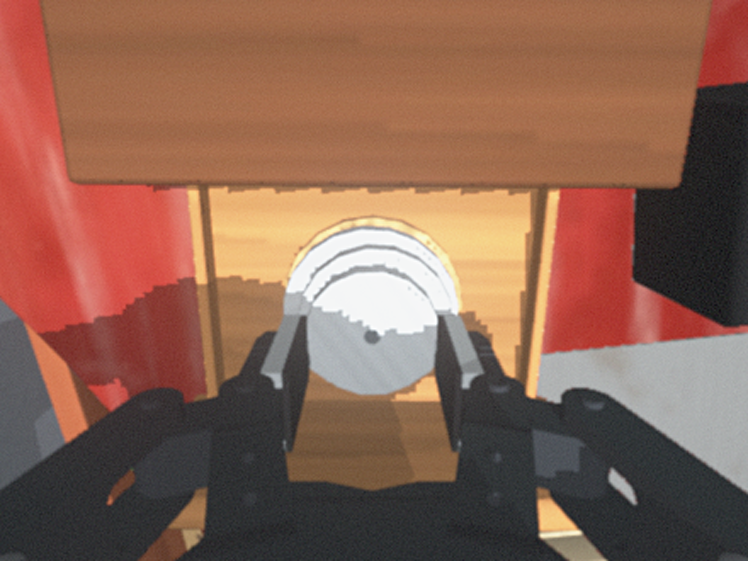

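move_arm:
  increments:
    - [0, 0.08, 0.1, 0, 3.9]
    - [0, 0.08, 0.15, 0, 3.9]
    - [0, 0.08, 0.15, 0, 3.9]

```text
t: 24.58
tool_pos: [0.4599, 0.1158, 0.0505]
tool_rot: [2.346, 2.089, 0.0]
contact_force: [0.2, -0.6, 1.3]
opening: 0.0398
```

Touching lightly. Release and withdraw.

move_arm:
  increments:
    - [0, 0, 0, 0, 5.2]
    - [0, 0, 0, 0, 5.2]
    - [0, 0, -2, 0, 5.2]
    - [0, 0, -6, 0, 5.2]
    - [-2, 0, -8.5, 0, 5.2]

```text
t: 25.2
tool_pos: [0.4581, 0.0964, 0.1373]
tool_rot: [2.344, 2.09, 0.003]
contact_force: [-0.2, -1.2, -0.1]
opening: 0.0523
```

```bash
python3 -c "
from h import *
get_image('top');get_image('top')
d=get_image('wrist');crop(d,220,110,340,200,6,'w28')
go((.6573,-.1755,.13),-6.7)
"
```

```text
d cm [-24.61  22.93   0.74] yaw(tool y) -6.7 twist -0.0 pos [0.4584 0.0958 0.1368] F [ 0.1  0.3 -0. ] op 0.052 t 25.35 q6 0.16
```

View pics/w28.png

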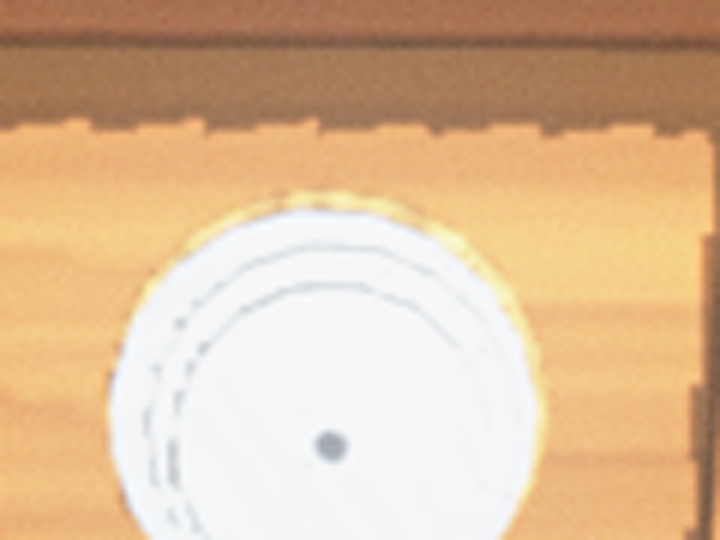

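move_arm:
  increments:
    - [-4, 3.8, 0, 0, 4.8]
    - [-8, 7.6, 0, 0, 4.8]
    - [-12, 11.4, 0, 0, 4.8]
    - [-16, 15.2, 0, 0, 4.8]
    - [-20, 19, 0, 0, 4.8]

```text
t: 25.98
tool_pos: [0.623, -0.1253, 0.1326]
tool_rot: [-2.344, -2.087, 0.002]
contact_force: [-0.0, -0.6, 0.3]
opening: 0.0481
```

move_arm:
  increments:
    - [-3.4, 3.8, 1, 0, 4.8]
    - [-3.4, 3.8, 4, 0, 4.8]
    - [-3.4, 3.8, 4, 0, 4.8]
    - [-3.4, 3.8, 4, 0, 4.8]

```text
t: 26.48
tool_pos: [0.6562, -0.162, 0.0945]
tool_rot: [-2.345, -2.089, 0.001]
contact_force: [-0.2, -0.3, -0.5]
opening: 0.0479
```

```bash
python3 -c "
from h import *
get_image('top')
d=get_image('wrist');crop(d,60,60,500,390,1.7,'w29')
go((.6575,-.176,.021),-6.7)
"
```

```text
d cm [-1.35  0.18  7.54] yaw(tool y) -6.6 twist 0.1 pos [ 0.6571 -0.1623  0.0964] F [ 0.3 -0.5  0.1] op 0.048 t 26.57 q6 -0.24
```

View pics/w29.png

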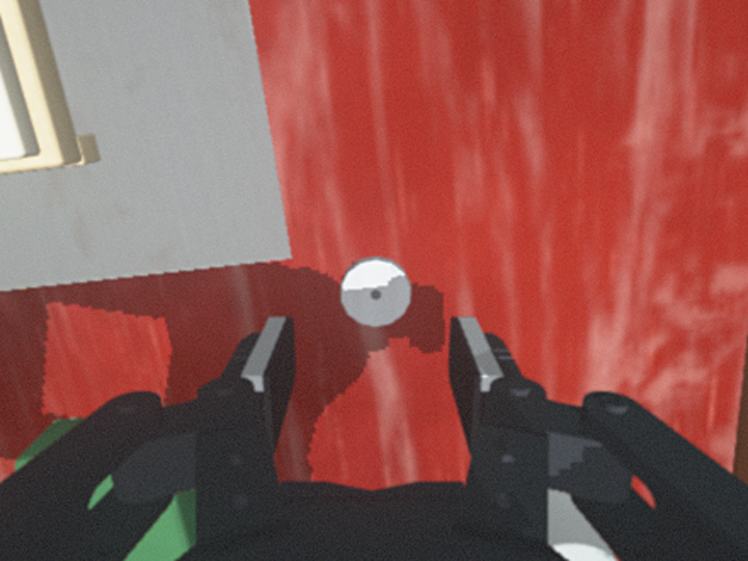

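```bash
python3 -c "
from h import *
d=get_image('wrist')
print(rel(d,c([(375,294)],60,60,1.7),.008))
go((.6575,-.176,.021),-6.7)
"
```

```text
(array([[ 0.65905188, -0.17493604,  0.008     ]]), array([[-12.1,   3. ,  88.8]]))
d cm [-1.34  0.16  7.58] yaw(tool y) -6.6 twist 0.1 pos [ 0.6573 -0.1625  0.0968] F [-0.4 -0.6  0.6] op 0.0478 t 26.62 q6 -0.24
```

move_arm:
  increments:
    - [-1.25, 0.1, 4, 0, 4.8]
    - [-1.25, 0.1, 6.5, 0, 4.8]
    - [-1.25, 0.1, 7.6, 0, 4.8]
    - [-1.25, 0.1, 7.6, 0, 4.8]
    - [-1.25, 0.1, 7.6, 0, 4.8]

```text
t: 27.25
tool_pos: [0.6574, -0.1757, 0.0212]
tool_rot: [2.344, 2.087, 0.002]
contact_force: [0.3, -0.4, -0.0]
opening: 0.0482
```

move_arm:
  increments:
    - [0, 0, 0, 0, 3.0]
    - [0, 0, 0, 0, 3.0]
    - [0, 0, 0, 0, 3.0]
    - [0, 0, 0, 0, 3.0]

```text
t: 27.75
tool_pos: [0.6573, -0.1757, 0.0213]
tool_rot: [2.345, 2.087, 0.002]
contact_force: [-1.6, 0.6, 6.8]
opening: 0.0304
```

```bash
python3 -c "
from h import *
go((.6575,-.176,.021),-6.7)
d=get_image('wrist');crop(d,60,60,500,390,1.7,'w30')
"
```

```text
d cm [-0.02  0.02  0.03] yaw(tool y) -6.7 twist 0.0 pos [ 0.6573 -0.1757  0.0213] F [-1.6  0.6  6.8] op 0.0304 t 27.75 q6 -0.25
```

View pics/w30.png

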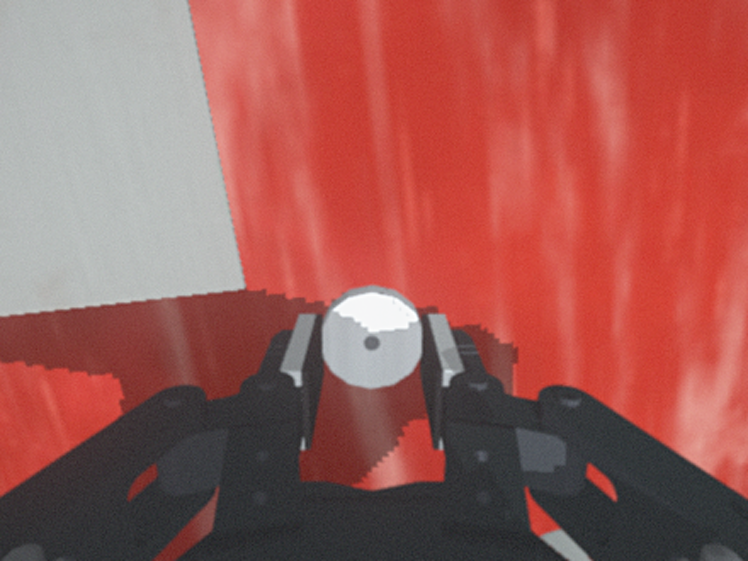

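```bash
python3 -c "
from h import *
d=get_image('wrist')
print(rel(d,c([(372,343)],60,60,1.7),.008))
go((.4603,.1182,.14),-6.7)
"
```

```text
(array([[ 0.65921727, -0.17472343,  0.008     ]]), array([[ 1.2,  1.7, 13.3]]))
d cm [ 26.91 -22.95 -11.94] yaw(tool y) -6.7 twist 0.0 pos [ 0.6573 -0.1757  0.0213] F [-1.5  0.3  7.4] op 0.0306 t 27.85 q6 -0.25
```

move_arm:
  increments:
    - [0, 0, -3, 0, 3.0]
    - [0, 0, -8, 0, 3.0]
    - [2, -2, -12, 0, 3.0]
    - [6, -5, -12, 0, 3.0]
    - [10, -9, -12, 0, 3.0]

```text
t: 28.48
tool_pos: [0.5784, -0.0649, 0.1404]
tool_rot: [2.346, 2.087, 0.003]
contact_force: [-0.4, 0.5, -0.6]
opening: 0.0308
```

```bash
python3 -c "
from h import *
go((.4603,.1182,.14),-6.7)
"
```

```text
d cm [ 1.681e+01 -1.387e+01  1.000e-02] yaw(tool y) -6.7 twist -0.0 pos [ 0.5784 -0.0649  0.1404] F [-0.4  0.5 -0.6] op 0.0308 t 28.48 q6 -0.12
```

move_arm:
  increments:
    - [4, -3.4, 0, 0, 3.0]
    - [8, -6.8, 0, 0, 3.0]
    - [12, -10.2, 0, 0, 3.0]
    - [16.5, -13.8, 0, 0, 3.0]
    - [16.6, -13.9, 2, 0, 3.0]

```text
t: 29.1
tool_pos: [0.4589, 0.118, 0.1205]
tool_rot: [2.34, 2.093, 0.005]
contact_force: [0.7, -0.4, 0.6]
opening: 0.0305
```

move_arm:
  increments:
    - [0, 0, 3, 0, 3.0]
    - [0, 0, 4.5, 0, 3.0]
    - [0, 0, 4.5, 0, 3.0]
    - [0, 0, 4.5, 0, 3.0]

```text
t: 29.6
tool_pos: [0.4605, 0.1152, 0.0753]
tool_rot: [2.346, 2.088, 0.002]
contact_force: [0.2, -0.4, -0.6]
opening: 0.0304
```

```bash
python3 -c "
from h import *
get_image('top')
go((.4603,.1180,.0593),-6.7)
d=get_image('wrist');crop(d,60,60,500,390,1.7,'w31')
"
```

```text
d cm [ 0.27 -0.07  1.63] yaw(tool y) -6.7 twist 0.0 pos [0.4607 0.1152 0.0756] F [ 0.6  0.1 -1.1] op 0.0306 t 29.65 q6 0.2
```

View pics/w31.png

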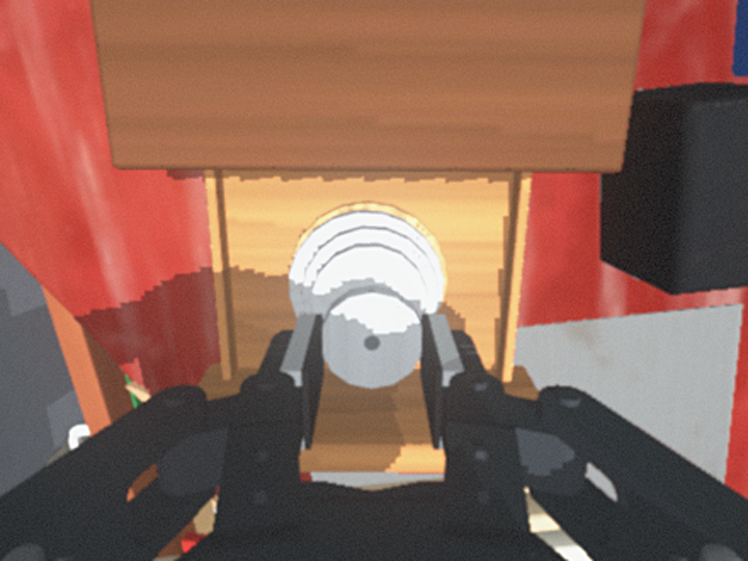

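move_arm:
  increments:
    - [0.3, -0.05, 0.8, 0, 3.0]
    - [0.3, -0.05, 1.3, 0, 3.0]
    - [0.3, -0.05, 1.45, 0, 3.0]
    - [0.3, -0.05, 1.45, 0, 3.0]
    - [0.3, -0.05, 1.45, 0, 3.0]

```text
t: 30.32
tool_pos: [0.4596, 0.1184, 0.0599]
tool_rot: [2.347, 2.089, 0.0]
contact_force: [0.8, -0.2, 0.1]
opening: 0.031
```

```bash
python3 -c "
from h import *
go((.4603,.1180,.0593),-6.7)
d=get_image('wrist');crop(d,60,60,500,390,1.7,'w32')
"
```

```text
d cm [-0.03  0.08  0.06] yaw(tool y) -6.7 twist 0.0 pos [0.4596 0.1184 0.0599] F [ 0.8 -0.2  0.1] op 0.031 t 30.32 q6 0.21
```

View pics/w32.png

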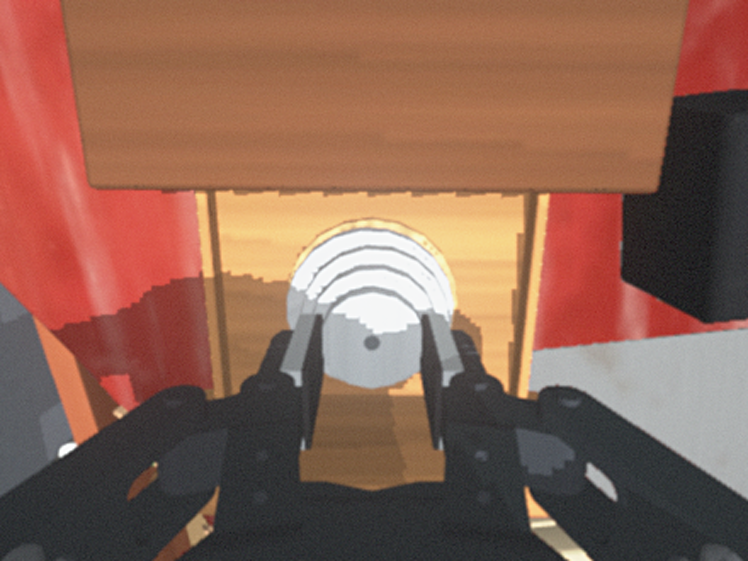

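move_arm:
  increments:
    - [0, 0.05, 0.08, 0, 3.0]
    - [0, 0.05, 0.08, 0, 3.0]

```text
t: 30.62
tool_pos: [0.4601, 0.1183, 0.0593]
tool_rot: [2.347, 2.089, 0.0]
contact_force: [-2.0, 0.0, 2.6]
opening: 0.0304
```

move_arm:
  increments:
    - [0, 0, 0, 0, 4.4]
    - [0, 0, 0, 0, 4.4]
    - [0, 0, -2, 0, 4.4]
    - [0, 0, -5, 0, 4.4]
    - [-2, 0, -8, 0, 4.4]

```text
t: 31.25
tool_pos: [0.4575, 0.0988, 0.1397]
tool_rot: [-2.345, -2.091, 0.0]
contact_force: [0.7, -1.0, -0.9]
opening: 0.0439
```

```bash
python3 -c "
from h import *
get_image('top');get_image('top')
d=get_image('wrist');crop(d,220,110,340,200,6,'w33')
go((.6545,.029,.14),-6.7)
"
```

```text
d cm [-4.58 20.23  0.17] yaw(tool y) -6.7 twist -0.0 pos [0.459  0.0982 0.1408] F [ 0.3 -0.1 -0.6] op 0.0442 t 31.4 q6 0.17
```

View pics/w33.png

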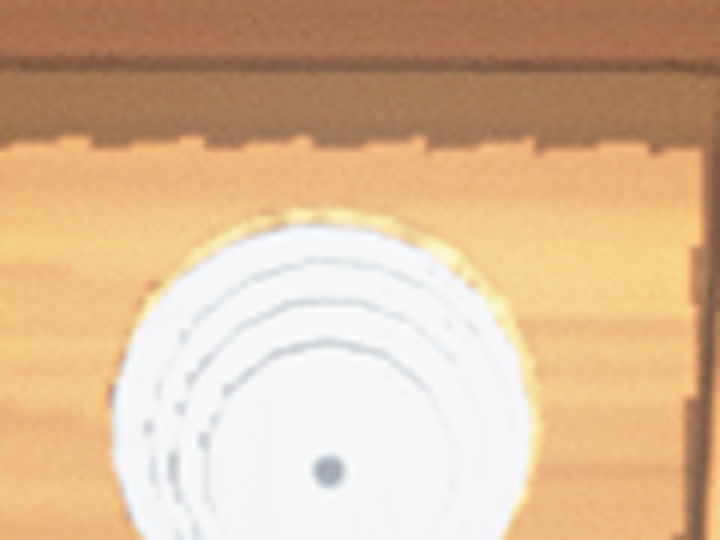

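move_arm:
  increments:
    - [-1, 5, 0, 0, 3.8]
    - [-2, 10, 0, 0, 3.8]
    - [-3, 15, 0, 0, 3.8]
    - [-3.3, 19.8, 0, 0, 3.8]
    - [-3.3, 20, 3, 0, 3.8]

```text
t: 32.02
tool_pos: [0.6566, 0.042, 0.1097]
tool_rot: [2.345, 2.085, 0.006]
contact_force: [-0.7, -0.5, -0.5]
opening: 0.0377
```

move_arm:
  increments:
    - [0, 0, 1, 0, 3.8]
    - [0, 0, 1, 0, 3.8]
    - [0, 0, 1, 0, 3.8]

```text
t: 32.4
tool_pos: [0.6524, 0.0428, 0.0997]
tool_rot: [2.346, 2.089, 0.001]
contact_force: [-0.5, 0.3, 1.1]
opening: 0.0382
```

```bash
python3 -c "
from h import *
get_image('top')
d=get_image('wrist');crop(d,60,60,500,390,1.7,'w34')
go((.6536,.0295,.021),-6.7)
"
```

```text
d cm [-1.3   0.2   7.95] yaw(tool y) -6.6 twist 0.1 pos [0.6529 0.0427 0.1004] F [-0.9 -0.2  0.1] op 0.038 t 32.5 q6 0.07
```

View pics/w34.png

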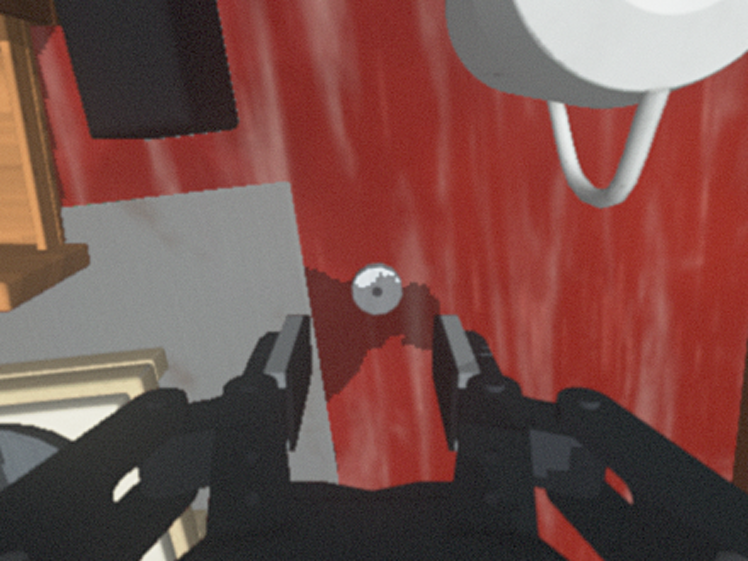

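```bash
python3 -c "
from h import *
d=get_image('wrist')
print(rel(d,c([(377,291)],60,60,1.7),.008))
go((.6536,.0295,.021),-6.7)
"
```

```text
(array([[0.6558383, 0.0299174, 0.008    ]]), array([[-12.3,   4.1,  92.5]]))
d cm [-1.3   0.2   7.95] yaw(tool y) -6.6 twist 0.1 pos [0.6529 0.0426 0.1005] F [-0.9 -0.2  0.1] op 0.0383 t 32.55 q6 0.07
```

move_arm:
  increments:
    - [-1.3, 0.2, 4, 0, 3.8]
    - [-1.3, 0.2, 6.5, 0, 3.8]
    - [-1.3, 0.2, 7.9, 0, 3.8]
    - [-1.3, 0.2, 7.9, 0, 3.8]
    - [-1.3, 0.2, 7.9, 0, 3.8]

```text
t: 33.17
tool_pos: [0.6541, 0.0294, 0.0216]
tool_rot: [2.345, 2.088, 0.003]
contact_force: [0.2, 0.2, 0.5]
opening: 0.0376
```

move_arm:
  increments:
    - [0, 0, 0, 0, 2.1]
    - [0, 0, 0, 0, 2.1]
    - [0, 0, 0, 0, 2.1]
    - [0, 0, 0, 0, 2.1]

```text
t: 33.67
tool_pos: [0.6542, 0.0294, 0.0218]
tool_rot: [2.345, 2.088, 0.003]
contact_force: [-0.9, 0.4, 6.0]
opening: 0.0218
```

```bash
python3 -c "
from h import *
go((.6536,.0295,.021),-6.7)
d=get_image('wrist');crop(d,60,60,500,390,1.7,'w35')
"
```

```text
d cm [ 0.01 -0.06  0.08] yaw(tool y) -6.7 twist 0.0 pos [0.6542 0.0294 0.0218] F [-0.9  0.4  6. ] op 0.0218 t 33.67 q6 0.05
```

View pics/w35.png

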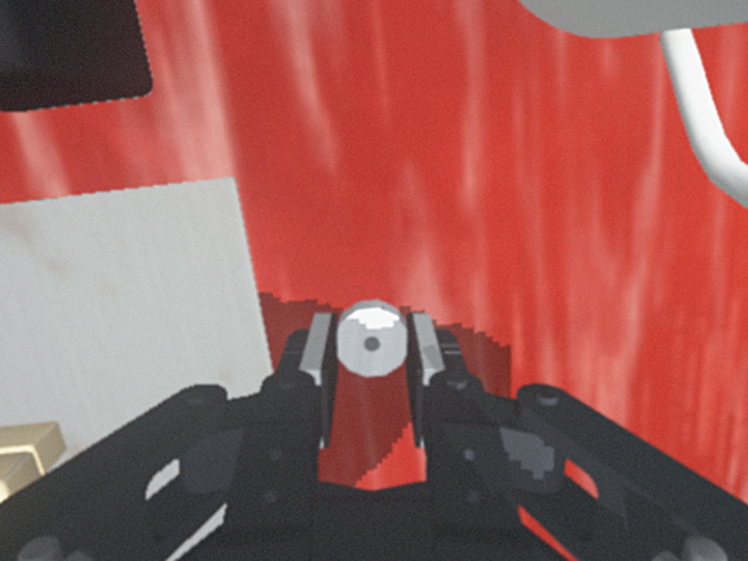

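move_arm:
  increments:
    - [0, 0, -3, 0, 2.1]
    - [0, 0, -8, 0, 2.1]
    - [0, -2, -12, 0, 2.1]
    - [2, -7, -12.5, 0, 2.1]
    - [4, -12, -12.5, 0, 2.1]

```text
t: 34.35
tool_pos: [0.5379, 0.0833, 0.1463]
tool_rot: [2.346, 2.087, 0.003]
contact_force: [0.1, 0.3, -0.5]
opening: 0.021
```

```bash
python3 -c "
from h import *
go((.4603,.1182,.13),-6.7)
d=get_image('top');crop(d,100,130,260,280,5,'t35')
"
```

```text
d cm [ 2.56 -8.12  1.61] yaw(tool y) -6.7 twist -0.0 pos [0.5379 0.0833 0.1463] F [ 0.1  0.3 -0.5] op 0.021 t 34.35 q6 0.13
```

View pics/t35.png

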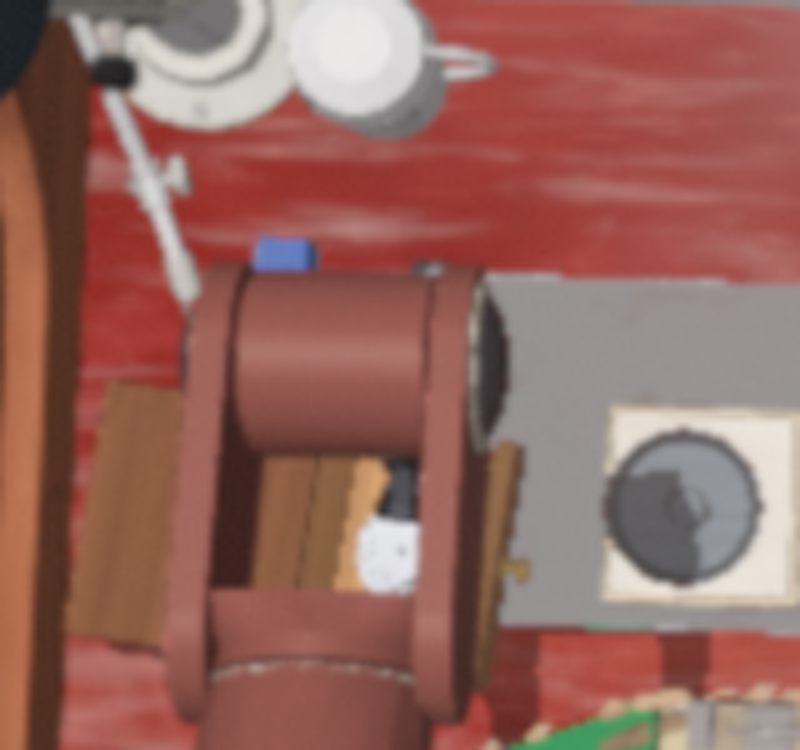

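Ring still in the pan's centre (crop 685,508). Continue to the stack.

move_arm:
  increments:
    - [1.5, -4.5, 0, 0, 2.1]
    - [2.5, -8.1, 0, 0, 2.1]
    - [2.5, -8.1, 3, 0, 2.1]
    - [2.5, -8.1, 6, 0, 2.1]
    - [2.5, -8.1, 6, 0, 2.1]

```text
t: 35.02
tool_pos: [0.4584, 0.117, 0.0824]
tool_rot: [-2.344, -2.087, 0.008]
contact_force: [0.4, 0.1, -1.1]
opening: 0.0216
```

```bash
python3 -c "
from h import *
get_image('top')
go((.4603,.1182,.0678),-6.7)
d=get_image('wrist');crop(d,60,60,500,390,1.7,'w36')
"
```

```text
d cm [0.12 0.02 1.64] yaw(tool y) -6.7 twist 0.0 pos [0.46   0.1171 0.0842] F [0.7 0.7 0.6] op 0.0215 t 35.08 q6 0.21
```

View pics/w36.png

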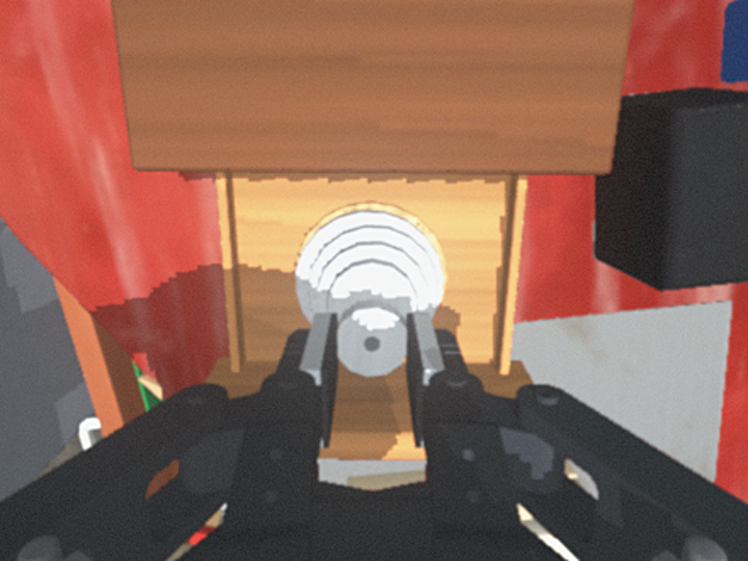

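move_arm:
  increments:
    - [0.1, -0.05, 0.8, 0, 2.1]
    - [0.1, -0.05, 1.3, 0, 2.1]
    - [0.1, -0.05, 1.5, 0, 2.1]
    - [0.1, -0.05, 1.5, 0, 2.1]
    - [0.1, -0.05, 1.5, 0, 2.1]

```text
t: 35.75
tool_pos: [0.4606, 0.1183, 0.0702]
tool_rot: [2.347, 2.089, 0.0]
contact_force: [-0.3, 0.6, 0.3]
opening: 0.0211
```

```bash
python3 -c "
from h import *
go((.4603,.1182,.0678),-6.7)
d=get_image('wrist');crop(d,60,60,500,390,1.7,'w37')
"
```

```text
d cm [-0.01 -0.03  0.24] yaw(tool y) -6.7 twist 0.0 pos [0.4606 0.1183 0.0702] F [-0.3  0.6  0.3] op 0.0211 t 35.75 q6 0.21
```

View pics/w37.png

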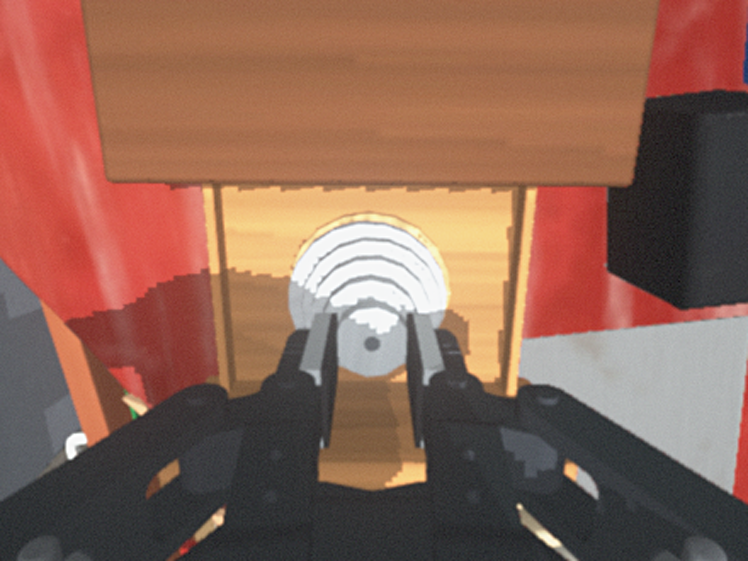

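move_arm:
  increments:
    - [0, 0, 0.15, 0, 2.1]
    - [0, 0, 0.22, 0, 2.1]
    - [0, 0, 0.22, 0, 2.1]

```text
t: 36.17
tool_pos: [0.4605, 0.1183, 0.0679]
tool_rot: [-2.347, -2.089, 0.0]
contact_force: [-0.4, 0.4, -0.0]
opening: 0.0215
```

move_arm:
  increments:
    - [0, 0, 0.05, 0, 2.1]
    - [0, 0, 0.05, 0, 2.1]

```text
t: 36.42
tool_pos: [0.4605, 0.1183, 0.0678]
tool_rot: [-2.347, -2.089, 0.0]
contact_force: [-3.0, -0.8, 3.9]
opening: 0.0215
```

move_arm:
  increments:
    - [0, 0, 0, 0, 3.4]
    - [0, 0, 0, 0, 3.4]
    - [0, 0, -2, 0, 3.4]
    - [0, 0, -5, 0, 3.4]
    - [-2, 0, -8, 0, 3.4]

```text
t: 37.05
tool_pos: [0.4579, 0.0987, 0.1477]
tool_rot: [-2.344, -2.09, 0.0]
contact_force: [-0.0, 0.1, -0.9]
opening: 0.0337
```

```bash
python3 -c "
from h import *
get_image('top');get_image('top')
d=get_image('wrist');crop(d,220,110,340,200,6,'w38')
d=get_image('scene');crop(d,130,130,290,250,5,'s38')
go((.4603,.1182,.0678),-6.7)
"
```

```text
d cm [ 1.99 -0.04  7.95] yaw(tool y) -6.7 twist 0.0 pos [0.4583 0.0984 0.1473] F [-0.1  0.6 -0.7] op 0.0341 t 37.25 q6 0.17
```

View pics/w38.png

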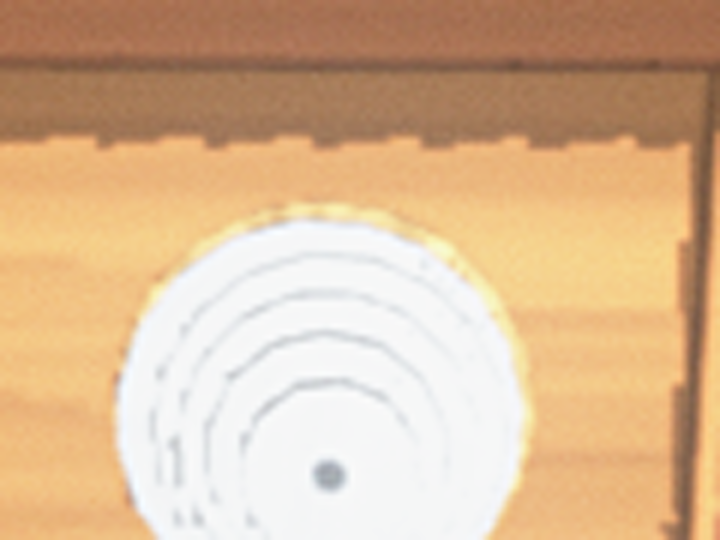

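View pics/s38.png

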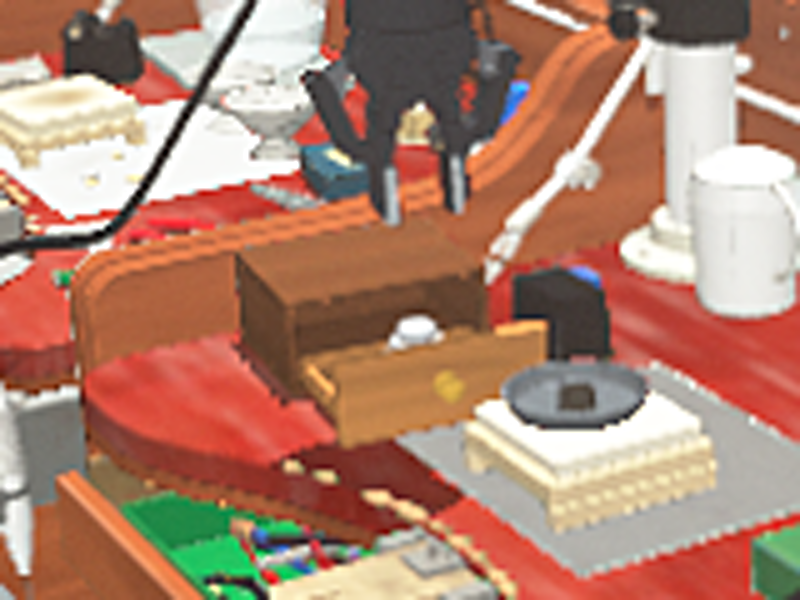

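```bash
python3 -c "
from h import *
d=get_image('wrist')
print(rel(d,c([(329,475)],220,110,6),.054))
go((.4517,.045,.063),-6.7)
"
```

```text
(array([[0.45953031, 0.12034376, 0.054     ]]), array([[21.9, -0.5, 92.3]]))
d cm [-5.38  0.05  8.33] yaw(tool y) -6.7 twist 0.0 pos [0.4576 0.0985 0.1463] F [ 0.1 -0.3 -0.1] op 0.0338 t 37.3 q6 0.17
```

move_arm:
  increments:
    - [-2.5, 0, 0, 0, 0]
    - [-5.3, 0, 0, 0, 0]
    - [-5.3, 0, 1, 0, 0]
    - [-5.3, 0, 3, 0, 0]
    - [-5.3, 0, 3, 0, 0]

```text
t: 37.92
tool_pos: [0.4498, 0.0467, 0.114]
tool_rot: [-2.342, -2.086, 0.007]
contact_force: [-0.9, -0.7, -0.4]
opening: -0.0002
```

```bash
python3 -c "
from h import *
get_image('top')
go((.4517,.045,.063),-6.7)
d=get_image('wrist');crop(d,60,60,500,390,1.7,'w39')
"
```

```text
d cm [-0.15  0.14  5.24] yaw(tool y) -6.6 twist 0.1 pos [0.4507 0.0466 0.1154] F [ 0.4 -0.7  0.5] op -0.0004 t 37.98 q6 0.05
```

View pics/w39.png

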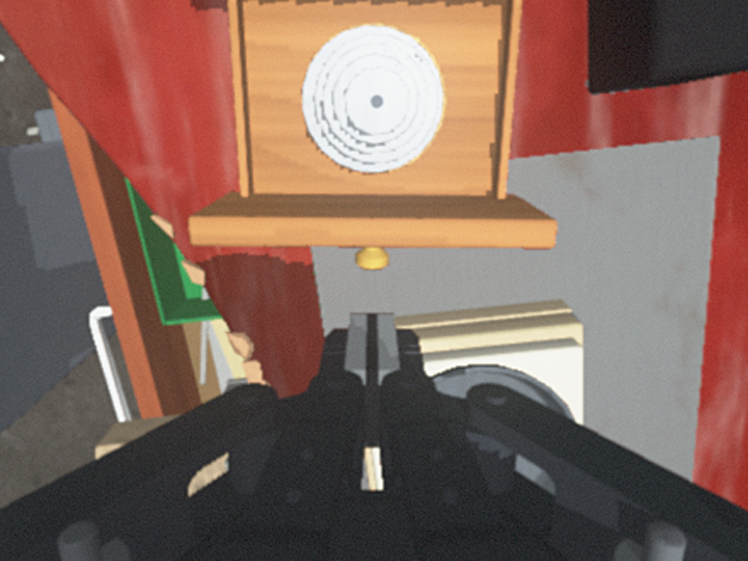

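```bash
python3 -c "
from h import *
d=get_image('wrist')
print(rel(d,c([(372,220),(190,217),(555,222),(372,247),(372,270)],60,60,1.7),.06))
print(rel(d,c([(372,270)],60,60,1.7),.034))
"
```

```text
(array([[0.45658059, 0.07614771, 0.06      ],
       [0.38886757, 0.08506481, 0.06      ],
       [0.52483326, 0.06757135, 0.06      ],
       [0.45538023, 0.06566643, 0.06      ],
       [0.45432703, 0.05647011, 0.06      ]]), array([[ 30.2,   1.1,  57.2],
       [ 31.2, -67.2,  57.3],
       [ 29.5,  69.9,  57.2],
       [ 19.6,   1.1,  57.2],
       [ 10.4,   1.2,  57.2]]))
(array([[0.45330417, 0.04769108, 0.034     ]]), array([[ 1.5,  1.2, 83.2]]))
```

move_arm:
  increments:
    - [0, 0.1, 2, 0, 0]
    - [0, 0.1, 4, 0, 0]
    - [0, 0.1, 5.2, 0, 0]
    - [0, 0.1, 5.2, 0, 0]
    - [0, 0.1, 5.2, 0, 0]

```text
t: 38.7
tool_pos: [0.4537, 0.0456, 0.0662]
tool_rot: [2.346, 2.088, 0.002]
contact_force: [-0.1, 0.5, 0.6]
opening: 0.0001
```

```bash
python3 -c "
from h import *
go((.4517,.045,.063),-6.7)
d=get_image('scene');crop(d,130,130,290,250,5,'s40')
"
```

```text
d cm [-0.09 -0.19  0.32] yaw(tool y) -6.7 twist 0.0 pos [0.4537 0.0456 0.0662] F [-0.1  0.5  0.6] op 0.0001 t 38.7 q6 0.05
```

View pics/s40.png

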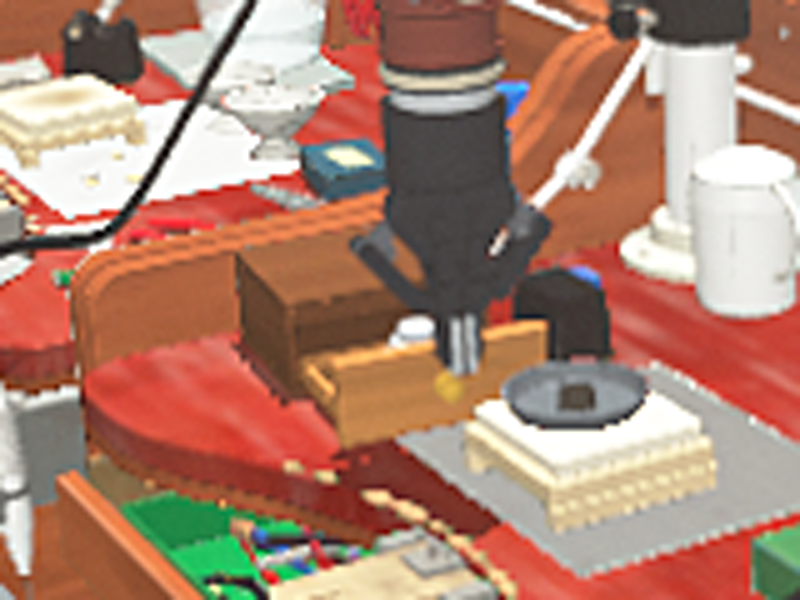

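move_arm:
  increments:
    - [0.4, -0.1, 0.2, 0, 0]
    - [0.8, -0.1, 0.2, 0, 0]
    - [1.3, -0.1, 0.2, 0, 0]
    - [1.9, -0.1, 0.2, 0, 0]
    - [2.5, -0.1, 0.2, 0, 0]

```text
t: 39.38
tool_pos: [0.4551, 0.0709, 0.0635]
tool_rot: [2.346, 2.089, 0.0]
contact_force: [1.0, -1.4, 1.7]
opening: 0.0001
```

move_arm:
  increments:
    - [0.7, 0, 0, 0, 0]
    - [1.4, 0, 0, 0, 0]
    - [2.1, 0, 0, 0, 0]
    - [2.8, 0, 0, 0, 0]
    - [3.4, 0, 0, 0, 0]

```text
t: 40.0
tool_pos: [0.4589, 0.1048, 0.0633]
tool_rot: [-2.347, -2.089, -0.0]
contact_force: [0.3, -2.3, 0.7]
opening: 0.0001
```

```bash
python3 -c "
from h import *
go((.4629,.145,.064),-6.7)
d=get_image('top');crop(d,100,130,260,280,5,'t41')
d=get_image('wrist');crop(d,60,60,500,390,1.7,'w41')
"
```

```text
d cm [ 4.04 -0.07 -0.07] yaw(tool y) -6.7 twist 0.0 pos [0.4589 0.1048 0.0633] F [ 0.3 -2.3  0.7] op 0.0001 t 40.0 q6 0.18
```

View pics/w41.png

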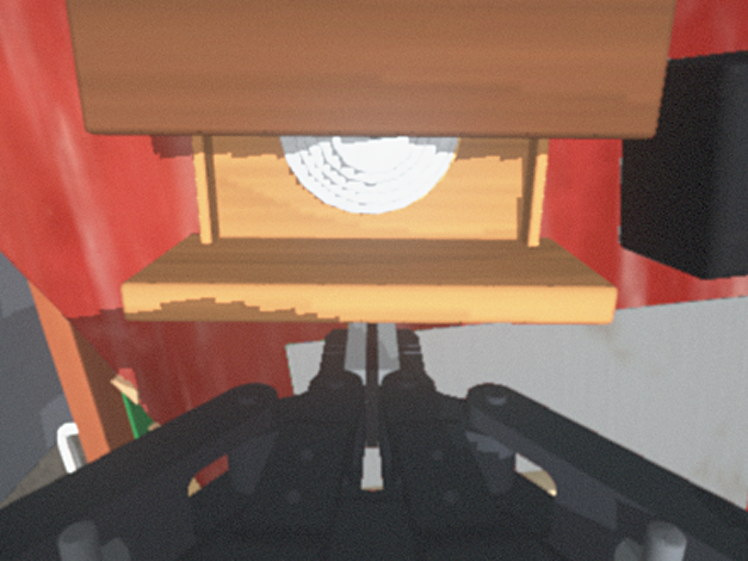

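View pics/t41.png

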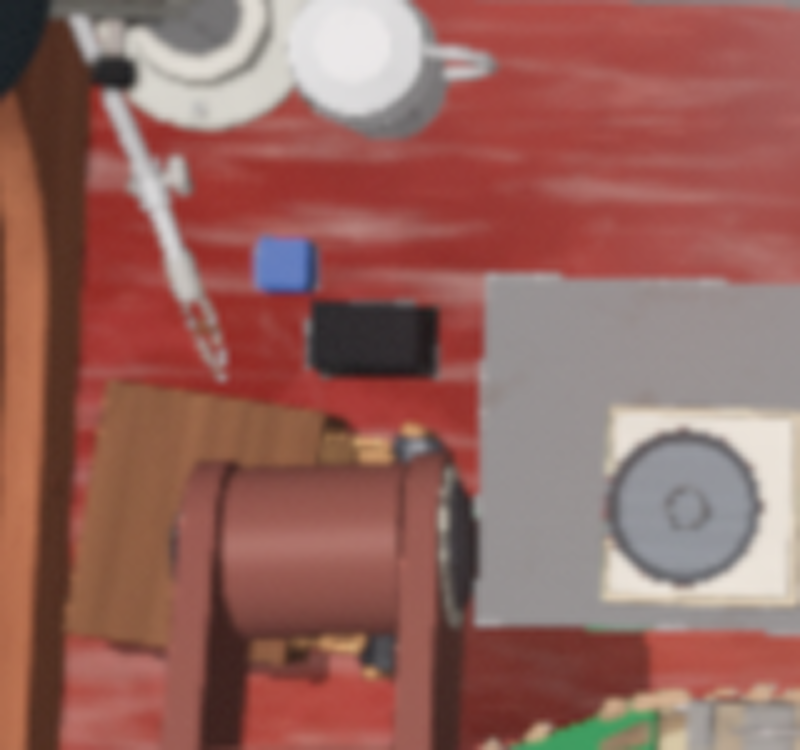

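move_arm:
  increments:
    - [0.6, 0, 0, 0, 0]
    - [1.2, 0, 0, 0, 0]
    - [1.7, 0, 0, 0, 0]
    - [2.1, 0, 0, 0, 0]
    - [2.4, 0, 0, 0, 0]

```text
t: 40.72
tool_pos: [0.4614, 0.1285, 0.0631]
tool_rot: [-2.346, -2.089, 0.001]
contact_force: [-0.1, -1.9, -1.0]
opening: -0.0004
```

```bash
python3 -c "
from h import *
go((.4633,.1437,.064),-6.7)
d=get_image('wrist');crop(d,60,60,500,390,1.7,'w42')
"
```

```text
d cm [ 1.54  0.02 -0.09] yaw(tool y) -6.6 twist 0.1 pos [0.4614 0.1285 0.0631] F [-0.1 -1.9 -1. ] op -0.0004 t 40.73 q6 0.23
```

View pics/w42.png

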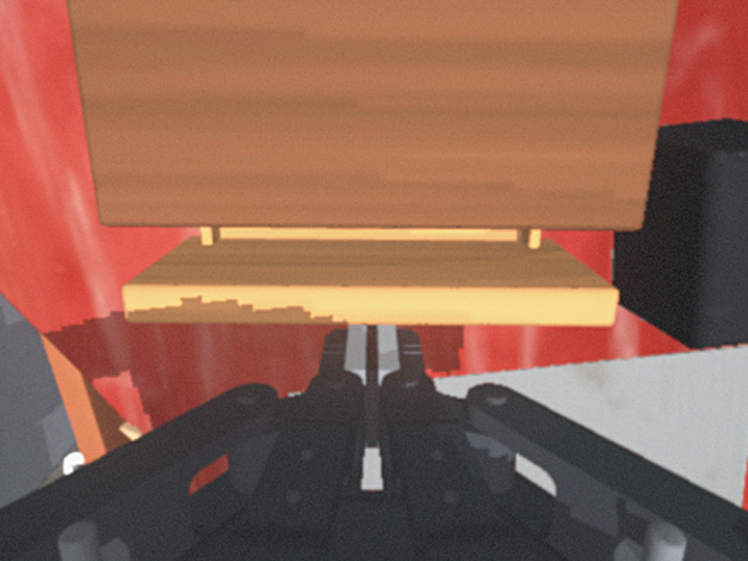

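Slow now through the catch.

move_arm:
  increments:
    - [0.2, 0, 0, 0, 0]
    - [0.4, 0, 0, 0, 0]
    - [0.6, 0, 0, 0, 0]
    - [0.8, 0, 0, 0, 0]
    - [0.9, 0, 0, 0, 0]

```text
t: 41.4
tool_pos: [0.4626, 0.1359, 0.0633]
tool_rot: [2.344, 2.088, -0.005]
contact_force: [-1.4, -9.1, 2.1]
opening: -0.0001
```

move_arm:
  increments:
    - [0.15, 0, 0, 0, 0]
    - [0.3, 0, 0, 0, 0]
    - [0.4, 0, 0, 0, 0]

```text
t: 41.78
tool_pos: [0.4631, 0.1404, 0.0633]
tool_rot: [2.346, 2.088, -0.002]
contact_force: [-1.0, -4.3, -0.2]
opening: 0.0
```

```bash
python3 -c "
from h import *
go((.4633,.1437,.064),-6.7)
d=get_image('wrist');crop(d,60,60,500,390,1.7,'w43')
"
```

```text
d cm [ 0.33 -0.02 -0.07] yaw(tool y) -6.7 twist 0.0 pos [0.4631 0.1404 0.0633] F [-1.  -4.3 -0.2] op 0.0 t 41.77 q6 0.26
```

View pics/w43.png

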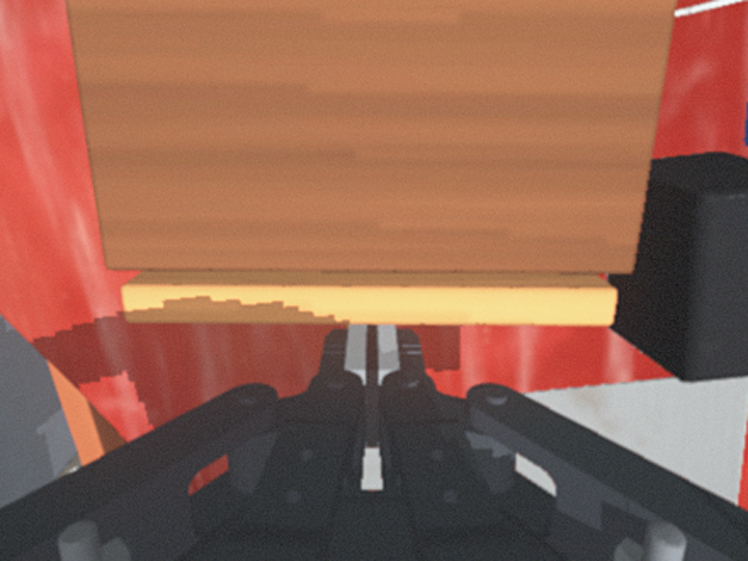

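Resistance peaked at 9 N and is falling; continue a little.

move_arm:
  increments:
    - [0.15, 0, 0, 0, 0]
    - [0.3, 0, 0, 0, 0]
    - [0.3, 0, 0, 0, 0]

```text
t: 42.2
tool_pos: [0.4637, 0.1447, 0.0636]
tool_rot: [-2.346, -2.088, -0.002]
contact_force: [-0.3, 0.5, 0.2]
opening: 0.0
```

move_arm:
  increments:
    - [0.15, 0, 0, 0, 0]
    - [0.3, 0, 0, 0, 0]
    - [0.3, 0, 0, 0, 0]

```text
t: 42.58
tool_pos: [0.4639, 0.1462, 0.0635]
tool_rot: [2.345, 2.088, -0.003]
contact_force: [-1.6, -5.3, 2.8]
opening: 0.0
```

```bash
python3 -c "
from h import *
go((.4633,.1437,.064),-6.7)
d=get_image('wrist');crop(d,60,60,500,390,1.7,'w44')
"
```

```text
d cm [-0.26 -0.03 -0.04] yaw(tool y) -6.6 twist 0.1 pos [0.4639 0.1462 0.0635] F [-1.6 -5.3  2.8] op 0.0 t 42.58 q6 0.27
```

View pics/w44.png

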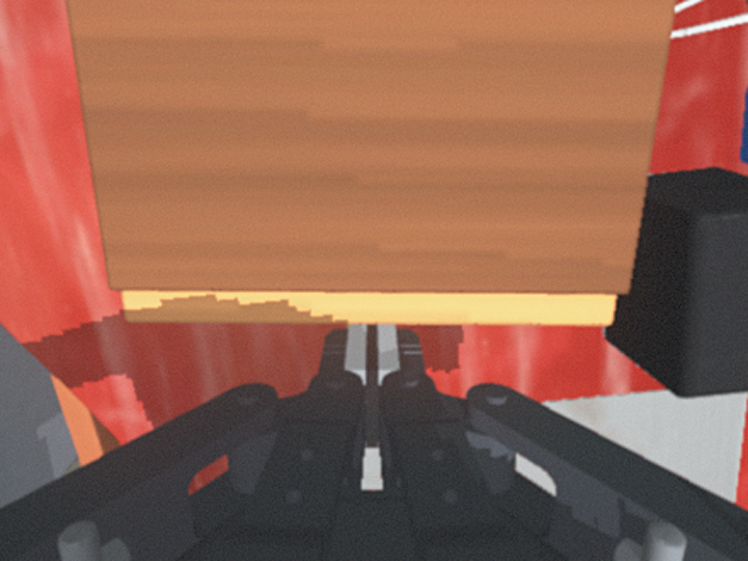

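move_arm:
  increments:
    - [0.1, 0, 0, 0, 0]
    - [0.1, 0, 0, 0, 0]

```text
t: 42.88
tool_pos: [0.4639, 0.1463, 0.0636]
tool_rot: [2.344, 2.088, -0.006]
contact_force: [-1.4, -9.4, 4.6]
opening: -0.0003
```

move_arm:
  increments:
    - [-1, 0, 0, 0, 0]
    - [-3, 0, 0, 0, 0]
    - [-4, 0, -4, 0, 0]
    - [-5, 0, -9, 0, 0]
    - [-9, 0, -13, 0, 0]

```text
t: 43.5
tool_pos: [0.4538, 0.059, 0.1955]
tool_rot: [2.343, 2.092, 0.004]
contact_force: [0.8, -0.3, 0.5]
opening: 0.0001
```

```bash
python3 -c "
from h import *
get_image('top');get_image('top')
d=get_image('wrist');crop(d,0,0,560,420,1.4,'w45')
d=get_image('scene');crop(d,130,130,290,250,5,'s45')
d=get_image('top');crop(d,100,130,260,280,5,'t45')
go((.4633,.1437,.064),-6.7)
"
```

```text
d cm [ 8.54  0.04 12.87] yaw(tool y) -6.7 twist 0.0 pos [0.4531 0.0588 0.1926] F [ 0.2 -1.1  0. ] op -0.0002 t 43.75 q6 0.08
```

View pics/w45.png

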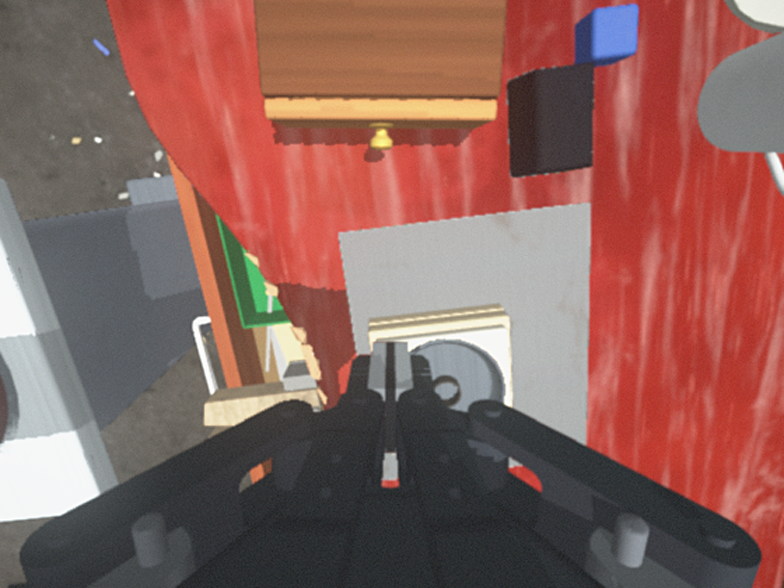

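View pics/s45.png

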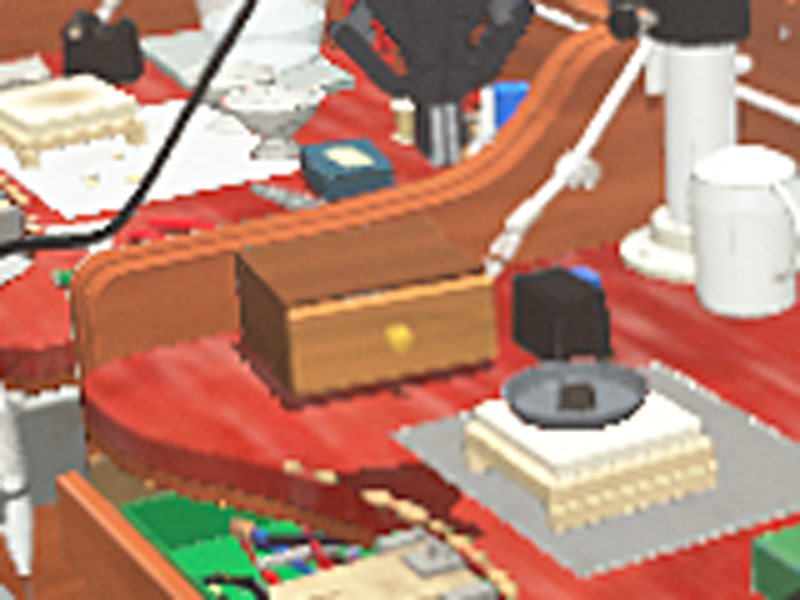

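move_arm:
  increments:
    - [0, 0, 0, 0, 0]
    - [0, 0, 0, 0, 0]
    - [0, 0, 0, 0, 0]
    - [0, 0, 0, 0, 0]

```text
t: 44.25
tool_pos: [0.4534, 0.0589, 0.193]
tool_rot: [-2.346, -2.089, 0.001]
contact_force: [-0.4, 0.0, 0.9]
opening: -0.0007
```

```bash
python3 -c "
from h import *
print(order.finish_job())
"
```

```text
the job is handed in; nothing more can be done
None
```

I finished the job and handed it in at about 44 s. The ring blank is in the pan, all five discs (60, 51, 42, 33, 24 mm) are stacked widest-first on the plate, and the drawer is pushed home.

**Drawer:** I pushed it slowly with closed fingers just above the knob. Resistance reached about 9 N, dropped to zero, then met a hard stop, and the pictures show the front flush with the cabinet.

**Ring:** the last pictures show it near the centre of the pan. It was never knocked aside, and the grip never slackened.

**Stack:** the last picture before closing showed the discs concentric, with the 60 mm disc about 1–2 mm off the plate's centre (limit 6 mm). I could not see the stack again once the drawer was shut.

**Disagreement:** the top and wrist cameras disagreed by up to about 3 mm. I corrected the wrist readings by comparing them with where the gripped discs centred between the jaws.

**Not checked:** I did not measure the pliers, doming cube or bur box again at the end. The arm never went nearer than several centimetres to them.

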